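Index the tube table with its worm drive and load the empty sleeve

TASK

Bring the one empty sleeve of the round tube table under the chute and load it: swing the table clamp lever over to release it, wind the handwheel clockwise by its handle for three full turns so that the table advances one place (45 degrees) and the empty sleeve lines up with the chute, then swing the clamp lever back to its stop. With the table clamped, feed the capped tube from the white block into the chute, pointed end first, so that it slides down and sits on the floor of the empty sleeve. Leave the bottles, the dish and the carton where they stand.

Things in the scene. Friction and masses are not known exactly. Their poses are not given: they have to be found in the camera images.
- stand: Fixed indexing stand, dark steel base plate 12 mm thick. Origin on the bench under the vertical axis of the round tube table; x axis points from the chute to the tube table (away from the robot), y left, z up; yaw up to 0.12 rad. The tube table has eight square sleeves 45 degrees apart leaning outward, seven with capped tubes; these reach out to radius 95 mm and up to 155 mm height.
- chute: Fixed slanted chute: steel trough 73 mm long, open upward, 23 mm wide inside, flaring over its top 14 mm to 31 mm. Origin: centre of its lower end. z axis runs up the trough along its centre line, leaning 25 degrees from vertical towards the robot; x points forward and up, out of the open side. Trough floor at x = -11 mm. A 3 mm strap bridges the open side at z = 2 to 18 mm, x = 14 mm.
- chute_mouth (a point): Centre of the upper, open end of the chute (73 mm up its z axis, same axes). A tube let go here slides down by itself into the sleeve lined up below; the floor of that sleeve lies 195 mm down the centre line from this point, the sleeve's flared mouth about 110 mm down.
- empty_sleeve (a point): Centre of the inner floor of the one empty sleeve (square, 21 mm wide inside, 70 mm deep plus 15 mm flared lips on three sides, leaning out 25 degrees from vertical), 36 mm from the table axis and 45 mm above the bench. It starts one place to the right of the chute as the robot sees it.
- table (a joint): Angle of the tube table in rad, 0 at the start, growing clockwise seen from above; at 0.785 (45 degrees) the empty sleeve is lined up with the chute. Driven 24:1 by the handwheel through a self-locking worm (one handwheel turn = 0.262 rad); it does not yield to pushing.
- wheel_axis (a point): Point on the handwheel's axis, level with the free end of its handle. The axis points up along [-sin 25, 0, cos 25] degrees in the stand's axes (leaning 25 degrees towards the robot). The black wheel is 84 mm across; its face lies 42 mm down the axis from this point.
- handle_top (a point): Centre of the free end of the handwheel's handle: round aluminium grip 15 mm in diameter, 40 mm long, parallel to the wheel's axis, 32 mm from it, spinning freely about itself, so it can be held in a fixed attitude and led round. Starts anywhere on the circle. Clockwise, looking down on the wheel, advances the table. About 2 N turns it and it stays where left.
- clamp (a joint): Table clamp lever left of the chute, rad: 0 (up to 0.1 at the start) is clamped, leaning towards the robot 0.5 rad from upright; 1.0 (stop) is released, leaning as far away from the robot. It stays where it is left; about 1 N at the tip moves it.
- clamp_tip (a point): Centre of the black ball, 26 mm in diameter, at the end of the clamp lever: a steel rod 10 mm thick whose pivot is 70 mm from this point, 34 mm above the bench; it swings in the x-z plane of the stand.
- tube: Tube to load: capped plastic tube 115 mm long, body 16 mm in diameter, pointed lower end, screw cap 20 mm in diameter over the top 12.5 mm. Origin at the pointed end, z axis towards the cap. It starts upright in the hole of the white block, with about 1 mm play. About 20 g.
- tube_block: Fixed white plastic block, 50 x 90 x 55 mm high, with one hole in its middle; origin under its centre. The tube stands in the hole, its pointed end 5 mm above the bench, 65 mm of it (cap included) above the block.
- oil_bottle: Bystander: round bottle with black cap, 52 mm across, 112 mm tall, origin under it.
- small_bottle: Bystander: small round bottle, 44 mm across, 88 mm tall, origin under it.
- dish: Bystander: small clear dish, 39 mm across, 14 mm tall, origin under it.
- filter_carton: Bystander: small carton 50 x 74 x 32 mm, origin under it.

How it is judged:
By the outcome, as a careful person would: the job done as asked, in the order asked, and still so for the second after the job is handed in, with the robot touching nothing.
It also fails if it takes over 72 s, if anything falls off the work surface, if the arm or the gripper's body presses on something with over 40 N, if the wrist force passes 120 N, or if a joint passes its speed limit or range.

ROBOT

A 7-joint arm with a two-finger parallel gripper is mounted at the origin on a cart in front of the work surface, level with it; the furniture and walls round the work are solid. World frame = base frame: x ahead of the robot, y to its left, z up, the work surface at z = 0. Lengths are in m, angles in degrees, forces in N, time in s.
With the tool pointing down it reaches from about 0.35 to 0.775 m from the base axis. Payload 3.1 kg.
Tool frame: the origin (TCP) lies between the finger pads; the fingertips stand 25 mm ahead of it and the grasp point (between the pads) lies 6 mm ahead of it (r.tips_ahead is the distance from the TCP to the fingertips, in m); z points along the fingers, x is the direction in which the jaws open and shut, and the axes are right-handed (so a half turn about z gives the same grasp; the last joint's range is limited). The gripper opens to 85 mm and grips with 20 to 120 N. Pads are 22 mm wide; open, the fingers measure 114 mm over their backs; the gripper's body (76 mm by 85 mm) begins 54 mm behind the grasp point. The pads swing forward as they close: fully open they stand 13 mm farther back than shut.
Start: joints at [-47.481, 17.813, 0.802, 86.603, -0.252, 75.585, -1.558], TCP at [0.388, 0.39, 0.234] pointing down, gripper open.
Joint ranges: [-154.91, 154.91], [-16.99, 109.72], [-72.82, 74.43], [7.12, 147.25], [-82.49, 262.49], [11.32, 116.49], [-174.64, 174.64]. Speed limits (degrees/s): [159.86, 159.86, 180, 180, 180, 180, 180].

INTERFACE

Orientations are given as a 3x3 rotation matrix whose columns are the frame's x, y, z axes.
In Python, from bench import r gives the robot as it stands.
- The arm moves only by the tool step_arm, never from a script. Its argument "series" is one flat list of numbers, 7 for each row, row after row: the opening in per cent of the stroke, from 0 (shut) to 100 (fully open), then the shift along the world's x, y, z in cm, then the turn, a rotation vector about the world's x, y, z in degrees. A call has 1 to 12 rows; each row shifts and turns the commanded pose from where the row before left it; what a row does not reach is not made up. A row lasts 1/12 s, in which the tool goes at most 41.7 mm and 7.16 degrees, less where a joint would pass 70% of its speed; a pose out of reach is approached as far as the arm can. A call with a gripper value outside its range is refused whole. The fingers move at their own pace and stop on an object; "squeeze" is the grip in N (left out, the last holds). Time passes only in rows, so rows that do not move let the fingers close. It gives the time, the measured TCP pose, the force and the opening at its end, in the units of the state.
- r.observe(): the state, without advancing time (a new reading comes with each control period).
- r.snapshot(name): name is "side" or "top"; returns a dict with "color" (400x640x3 uint8, red, green, blue), "intrinsics" (3x3 intrinsics, pixels), "R" (3x3) and "t" (3): a world point X has camera coordinates R X + t. Camera axes: x right, y down, z forward; pixel columns grow to the right and rows downward; lengths in m; the calibration is good to about 2 mm. A picture is of the moment at which its call begins. There is no depth.
- r.hand_in(): hands the job in, once; it reports no verdict.
The state is a dict: "time_s": time; "joint_positions": joint angles; "joint_vel": joint speeds; "joint_torque": joint torques, N m; "tool_pos": TCP position; "tool_rot": TCP orientation; "ft_force": force on the tool from outside, world axes, zero at the start; "ft_torque": the same for the moment, N m; "opening": opening from 0.0 (shut) to 1.0 (fully open).
Only numpy, scipy, OpenCV 4.12 (cv2) and the standard library are available. Lean on these libraries where they do the work, as an engineer would, in place of code of your own. Each camera call takes 0.05 s, during which the arm holds its last target. There are 200 camera calls.

## Working session

There is one attempt and no reset: what is moved stays moved. The work goes in short steps, Python scripts to look and compute and a tool call to move; the robot and the scene stay as the last step left them, time stands still between calls to the robot, and variables do not carry over. Pictures are saved under pics/ and viewed, about 8 in all and at most 12, crops included, and the job is handed in when it is done.

Besides the shell and the picture viewer there is one more tool, called by a JSON object that holds its "op" and its "data", one argument or row to a line. step_arm: Moves the arm, as the interface text tells. Its arguments: {"type":"object","properties":{"series":{"type":"array","items":{"type":"number"}},"squeeze":{"type":"number"}},"required":["series"]}

```bash
ls; mkdir -p pics; cat > h.py <<'E'
import numpy as np, cv2
from bench import r
def snap(n,name=None):
    s=r.snapshot(n)
    if name: cv2.imwrite('pics/'+name,s['color'][:,:,::-1])
    return s
def ray(s,u,v):
    K,R,t=[np.array(s[k]) for k in('intrinsics','R','t')]
    d=R.T@np.linalg.solve(K,[u,v,1.]); return -R.T@t,d/np.linalg.norm(d)
def onz(s,u,v,z):
    c,d=ray(s,u,v); return c+d*(z-c[2])/d[2]
def tri(s1,p1,s2,p2):
    c,d=ray(s1,*p1);e,f=ray(s2,*p2)
    a=np.linalg.lstsq(np.c_[d,-f],e-c,rcond=None)[0]
    P,Q=c+d*a[0],e+f*a[1]; return (P+Q)/2,np.linalg.norm(P-Q)
def proj(s,X):
    x=np.array(s['intrinsics'])@(np.array(s['R'])@np.array(X)+np.array(s['t'])); return x[:2]/x[2]
E
python3 - <<'E'
from h import *
import pickle
a=snap('side','side0.png');b=snap('top','top0.png')
pickle.dump((a,b),open('s0.pkl','wb'))
for s in(a,b):
    print(np.round(ray(s,320,200),3).tolist(), s['intrinsics'][0][0])
print(r.observe())
E
```

```text
pics
[[0.891, 0.962, 0.671], [-0.322, -0.824, -0.466]] 411.7660649788933
[[0.426, -0.023, 1.387], [0.095, 0.01, -0.995]] 364.1950682106768
{'time_s': 0.1, 'joint_positions': array([-47.47912892,  17.85854345,   0.80108564,  86.68116237,
        -0.25253003,  75.58571856,  -1.55937139]), 'joint_vel': array([-0.03942497, -0.09619385, -0.02737878, -0.21305931,  0.02481313,
       -0.06255136,  0.09136555]), 'joint_torque': array([ 5.09570982e-04, -3.80855048e+01,  1.46698100e-01, -2.31238353e+01,
        1.23625615e-02,  8.22707283e-03, -1.30241183e-06]), 'tool_pos': array([0.3878266 , 0.38907763, 0.23251525]), 'tool_rot': array([[ 7.05945717e-01,  7.08264425e-01, -1.46595223e-03],
       [ 7.08262658e-01, -7.05947235e-01, -1.58400111e-03],
       [-2.15677656e-03,  7.99395768e-05, -9.99997671e-01]]), 'ft_force': array([-0.26341136, -0.50488723,  0.75877832]), 'ft_torque': array([ 0.01329228,  0.01102216, -0.02906582]), 'opening': 0.9982722104253098}
```

View pics/side0.png

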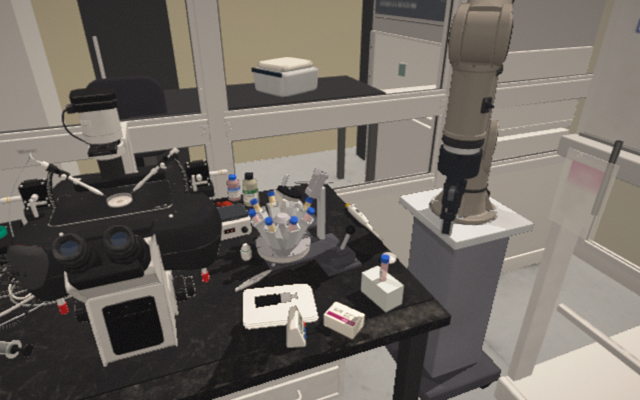

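View pics/top0.png

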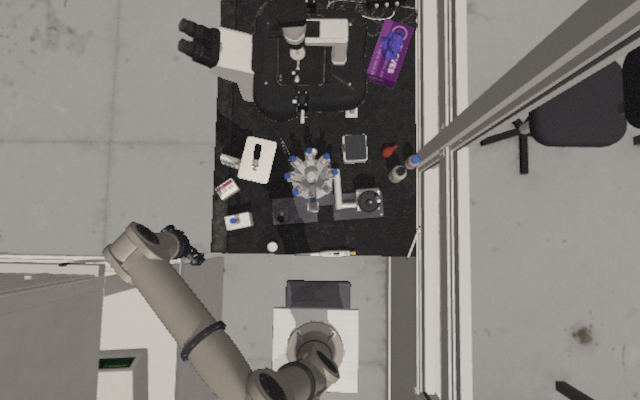

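```bash
python3 - <<'E'
from h import *
import pickle
a,b=pickle.load(open('s0.pkl','rb'))
c=cv2.resize(b['color'][130:255,215:415,::-1],None,fx=4,fy=4,interpolation=cv2.INTER_CUBIC)
cv2.imwrite('pics/topz.png',c)
c=cv2.resize(a['color'][160:310,210:410,::-1],None,fx=4,fy=4,interpolation=cv2.INTER_CUBIC)
cv2.imwrite('pics/sidez.png',c)
E
```

```text
(no output)
```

View pics/topz.png

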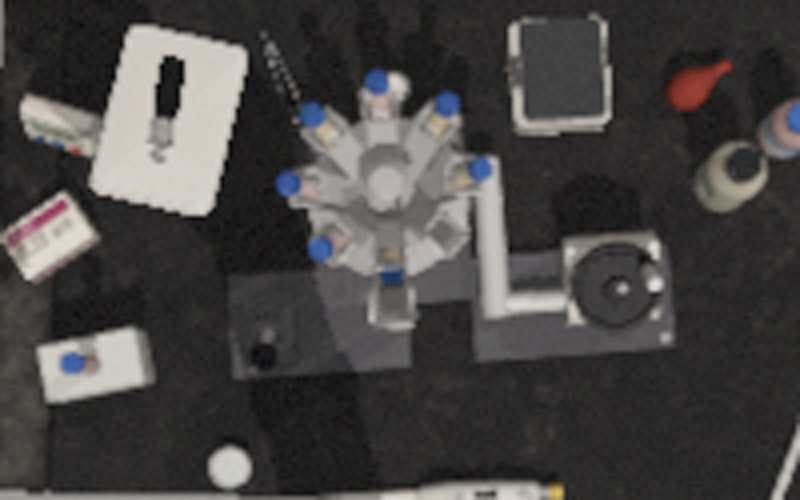

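View pics/sidez.png

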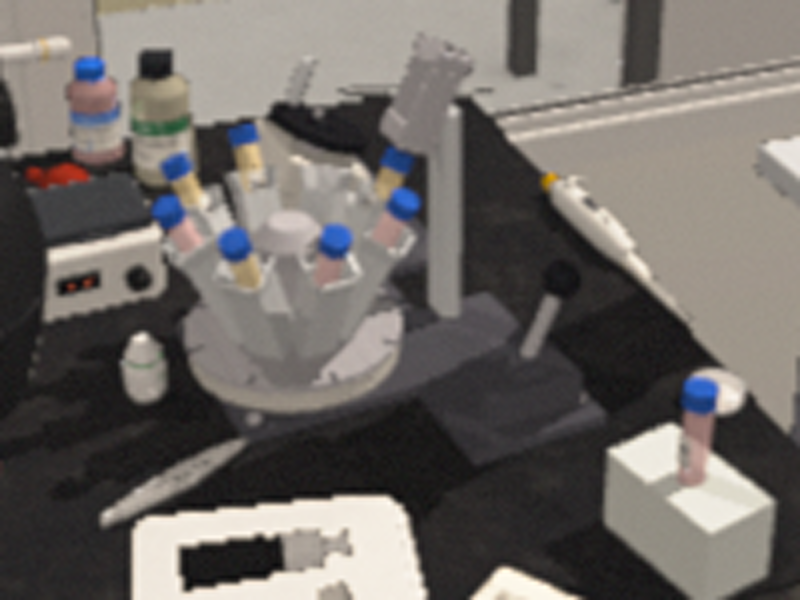

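```bash
python3 - <<'E'
from h import *
import pickle
from scipy.optimize import least_squares
a,b=pickle.load(open('s0.pkl','rb'))
def blobs(s,x0,x1,y0,y1,lo,hi,mn=4):
    hsv=cv2.cvtColor(s['color'],cv2.COLOR_RGB2HSV)
    m=cv2.inRange(hsv,lo,hi);k=np.zeros_like(m);k[y0:y1,x0:x1]=m[y0:y1,x0:x1]
    n,_,st,c=cv2.connectedComponentsWithStats(k)
    return [(c[i],st[i]) for i in range(1,n) if st[i][4]>=mn]
B=blobs(b,215,345,140,235,(100,110,60),(125,255,255))
caps=[]
for c,st in B:
    print(np.round(c,1),st,np.round(onz(b,*c,.145),4)); caps.append(c)
T=[c for c in caps if c[0]>270 and c[1]<197]
P=np.array([onz(b,*c,.146)[:2] for c in T])
def f(p):
    d=P-p[:2]; an=np.arctan2(d[:,1],d[:,0])-p[2]; k=np.round(an/(np.pi/4))*np.pi/4
    return (d-p[3]*np.c_[np.cos(k+p[2]),np.sin(k+p[2])]).ravel()
s=least_squares(f,[*P.mean(0),0,.083]); print('stand fit',s.x,np.round(s.fun*1e3,1))
z=lambda x,y,ox,oy:((x+.5)/4-.5+ox,(y+.5)/4-.5+oy)
tz=lambda x,y:z(x,y,215,130); sz=lambda x,y:z(x,y,210,160)
for n,t,q in [('handle',(655,272),(308,62)),('clamp',(264,352),(562,277)),('tubecap',(72,362),(700,393)),('mouth',(392,312),(440,45))]:
    print(n,tri(b,tz(*t),a,sz(*q)))
S=blobs(a,370,400,245,270,(100,110,60),(125,255,255)); print([(np.round(c,1),st) for c,st in S])
cap=[c for c in caps if c[0]<250][0]
print('tube',tri(b,cap,a,S[0][0]),onz(b,*cap,.114))
# block corners top z=.055
for q in [(37,345),(135,326),(147,382),(50,404)]: print(np.round(onz(b,*tz(*q),.055),4))
# base plate edges, z=.012
for q in [(230,278),(238,380),(410,365),(477,362),(675,345)]: print(np.round(onz(b,*tz(*q),.012),4))
for zz in(.06,.09,.12): print('wheel',zz,onz(b,*tz(617,285),zz))
E
```

```text
[308.6 149.5] [306 147   6   6  28] [0.7195 0.0322 0.145 ]
[326.4 155.3] [324 152   6   7  32] [ 0.6998 -0.0298  0.145 ]
[292.4 157.7] [290 155   6   6  31] [0.6898 0.0878 0.145 ]
[334.5 171.6] [332 169   6   6  21] [ 0.6431 -0.0585  0.145 ]
[286.4 175.4] [284 172   6   7  31] [0.6276 0.1073 0.145 ]
[294.5 191.8] [292 189   6   6  26] [0.571  0.0781 0.145 ]
[312.4 198.9] [311 198   4   3  11] [0.5475 0.0161 0.145 ]
[232.9 220.4] [231 219   5   4  19] [0.4692 0.287  0.145 ]
stand fit [0.63545741 0.02417859 0.08945513 0.08365376] [ 0.5  0.5 -0.1 -0.4  0.5 -0.6  0.   0.6 -0.5 -0.3 -0.4  0.2]
handle (array([ 0.55303221, -0.21112336,  0.12245781]), np.float64(0.01004758151935977))
clamp (array([0.48186332, 0.12973305, 0.09882629]), np.float64(0.0037345920998755507))
tubecap (array([0.47130212, 0.29551337, 0.114672  ]), np.float64(9.491376318646025e-05))
mouth (array([0.51543539, 0.01087299, 0.22140051]), np.float64(0.007673326324354324))
[(array([384.1, 258.5]), array([380, 255,   9,   8,  66], dtype=int32))]
tube (array([0.47106829, 0.29469838, 0.11236223]), np.float64(0.0017179814897219303)) [0.47026187 0.29471698 0.114     ]
[0.4885 0.3433 0.055 ]
[0.5074 0.2535 0.055 ]
[0.4562 0.2408 0.055 ]
[0.4346 0.3293 0.055 ]
[0.5573 0.1733 0.012 ]
[0.4605 0.1631 0.012 ]
[0.4774 0.0008 0.012 ]
[ 0.4813 -0.0624  0.012 ]
[ 0.5005 -0.2486  0.012 ]
wheel 0.06 [ 0.55181725 -0.18777994  0.06      ]
wheel 0.09 [ 0.54897091 -0.18405428  0.09      ]
wheel 0.12 [ 0.54612456 -0.18032863  0.12      ]
```

```bash
python3 - <<'E'
from h import *
import pickle
a,b=pickle.load(open('s0.pkl','rb'))
A=cv2.resize(b['color'][180:220,350:390,::-1],None,fx=10,fy=10,interpolation=cv2.INTER_NEAREST)
B=cv2.resize(a['color'][165:205,265:305,::-1],None,fx=10,fy=10,interpolation=cv2.INTER_NEAREST)
cv2.imwrite('pics/wh.png',np.hstack([A,B]))
E
```

```text
(no output)
```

View pics/wh.png

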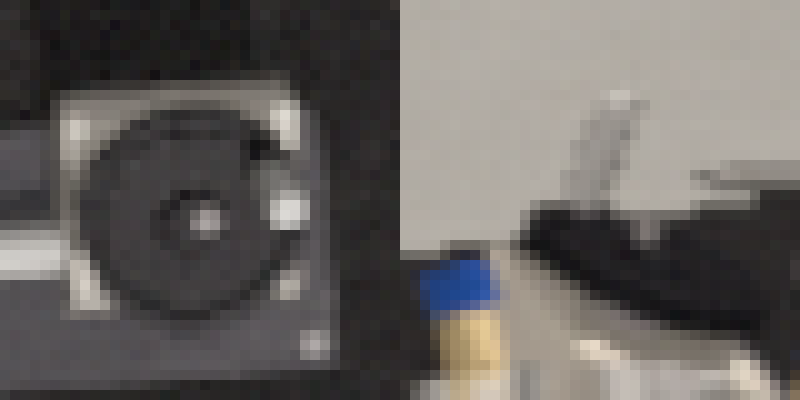

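```bash
python3 - <<'E'
from h import *
import pickle
from scipy.optimize import brentq
a,b=pickle.load(open('s0.pkl','rb'))
H,g=tri(b,(378.4,200.5),a,(286.7,174.4)); print('H',H,g)
yaw=.0895; Rz=np.array([[np.cos(yaw),-np.sin(yaw),0],[np.sin(yaw),np.cos(yaw),0],[0,0,1]])
n=Rz@[-np.sin(np.radians(25)),0,np.cos(np.radians(25))]
print('n',n)
f=lambda z:(H-onz(b,368.5,200.9,z))@n-.042
z=brentq(f,0,.2);C=onz(b,368.5,200.9,z); print('C',C,'rad',np.linalg.norm(H-C-.042*n*1),'W',C+.042*n,H-C-.042*n)
o=np.array([.6355,.0242,0]); print('H stand',Rz.T@(H-o),'C stand',Rz.T@(C-o),'W',Rz.T@(C+.042*n-o))
print('rot',r.observe()['tool_rot'])
E
```

```text
H [ 0.54736399 -0.21290648  0.12270467] 0.0007117411747740286
n [-0.42092675 -0.03777386  0.90630779]
C [ 0.5499263  -0.18410466  0.07875326] rad 0.0316833750406011 W [ 0.53224738 -0.18569117  0.11681819] [ 0.01511661 -0.02721532  0.00588648]
H stand [-0.10897596 -0.22827983  0.12270467] C stand [-0.10384958 -0.19982231  0.07875326] W [-0.12159955 -0.19982231  0.11681819]
rot [[ 7.05945717e-01  7.08264425e-01 -1.46595223e-03]
 [ 7.08262658e-01 -7.05947235e-01 -1.58400111e-03]
 [-2.15677656e-03  7.99395768e-05 -9.99997671e-01]]
```

```bash
cat >> h.py <<'E'
from scipy.spatial.transform import Rotation as Ro
yaw=.0895; O=np.array([.6355,.0242,0])
Rz=Ro.from_euler('z',yaw).as_matrix()
st=lambda p:Rz@np.array(p)+O          # stand -> world
ts=lambda p:Rz.T@(np.array(p)-O)
s25,c25=np.sin(np.radians(25)),np.cos(np.radians(25))
n=Rz@[-s25,0,c25]
RT=Rz@np.array([[0,c25,s25],[1,0,0],[0,s25,-c25]])  # tilted tool
RD=Rz@np.array([[0,1,0],[1,0,0],[0,0,-1.]])         # tool down
def seg(p0,R0,p1,R1):
    "total shift cm and turn deg"
    return np.round((np.array(p1)-p0)*100,2),np.round(np.degrees(Ro.from_matrix(np.array(R1)@np.array(R0).T).as_rotvec()),2)
def now(): 
    o=r.observe(); return o['tool_pos'],o['tool_rot'],o
E
python3 - <<'E'
from h import *
import pickle
a,b=pickle.load(open('s0.pkl','rb'))
z=lambda x,y,ox,oy:((x+.5)/4-.5+ox,(y+.5)/4-.5+oy)
for q in(.095,.097,.0985):
  print(q,ts(onz(a,*z(562,277,210,160),q)),ts(onz(b,*z(264,352,215,130),q)))
p,R,_=now()
ball=np.array([.482,.130,.097])
print(seg(p,R,ball+.10*n,RT)); print(-.09*n*100,np.linalg.det(RT))
E
```

```text
0.095 [-0.14843639  0.1144847   0.095     ] [-0.141779    0.11831248  0.095     ]
0.097 [-0.14674849  0.11725031  0.097     ] [-0.14188921  0.11808575  0.097     ]
0.0985 [-0.14548256  0.11932451  0.0985    ] [-0.14197187  0.1179157   0.0985    ]
(array([  5.21, -26.29,  -4.49]), array([ -8.66, -24.3 ,  49.24]))
[ 3.78834077  0.33996472 -8.15677008] 1.0
```

{"op": "step_arm", "data": {
  "series": [60, 0.52, -2.63, -0.45, -0.87, -2.43, 4.92, 60, 0.52, -2.63, -0.45, -0.87, -2.43, 4.92, 60, 0.52, -2.63, -0.45, -0.87, -2.43, 4.92, 60, 0.52, -2.63, -0.45, -0.87, -2.43, 4.92, 60, 0.52, -2.63, -0.45, -0.87, -2.43, 4.92, 60, 0.52, -2.63, -0.45, -0.87, -2.43, 4.92, 60, 0.52, -2.63, -0.45, -0.87, -2.43, 4.92, 60, 0.52, -2.63, -0.45, -0.87, -2.43, 4.92, 60, 0.52, -2.63, -0.45, -0.87, -2.43, 4.92, 60, 0.52, -2.63, -0.45, -0.87, -2.43, 4.92, 60, 0, 0, 0, 0, 0, 0, 60, 0, 0, 0, 0, 0, 0],
  "squeeze": 20
}}

```text
time_s: 1.1
tool_pos: [0.439, 0.1243, 0.1873]
tool_rot: [[-0.085, 0.904, 0.419], [0.996, 0.076, 0.037], [0.002, 0.42, -0.907]]
ft_force: [-0.1, 1.1, 1.1]
opening: 0.597
```

```bash
python3 - <<'E'
from h import *
p,R,o=now(); print(p,np.round(R,3),np.round(RT,3),np.round(o['joint_positions'],1),o['ft_force'],o['time_s'])
a=snap('side');b=snap('top')
A=cv2.resize(a['color'][180:260,310:390,::-1],None,fx=5,fy=5,interpolation=cv2.INTER_CUBIC)
B=cv2.resize(b['color'][170:250,245:325,::-1],None,fx=5,fy=5,interpolation=cv2.INTER_CUBIC)
cv2.imwrite('pics/c1.png',np.hstack([A,B]))
print(seg(p,R,st([-.144,.118,.097])+.010*n,RT))
E
```

```text
[0.43897559 0.12428098 0.18729242] [[-0.085  0.904  0.419]
 [ 0.996  0.076  0.037]
 [ 0.002  0.42  -0.907]] [[-0.089  0.903  0.421]
 [ 0.996  0.081  0.038]
 [ 0.     0.423 -0.906]] [-34.8  -7.5   9.5 126.4  15.4  38.4  59.6] [-0.05841769  1.13811866  1.13854841] 1.1
(array([ 3.83,  0.42, -8.12]), array([-0.08, -0.14,  0.26]))
```

View pics/c1.png

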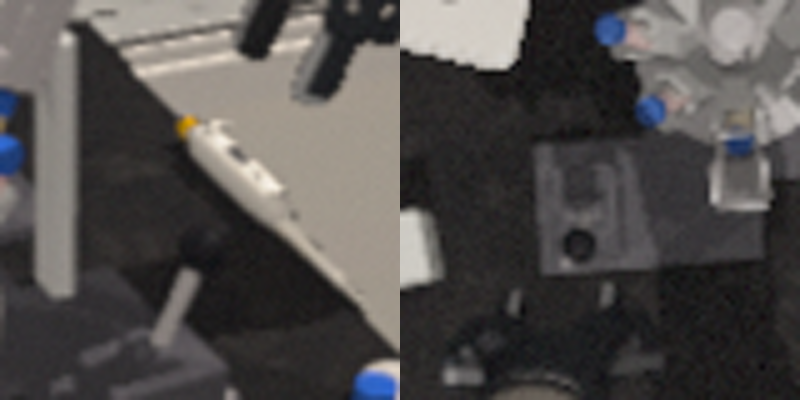

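```bash
python3 - <<'E'
from h import *
import pickle
a,b=pickle.load(open('s0.pkl','rb'))
X,g=tri(b,(280.4,218.2),a,(349.6,229.6)); print(X,g,ts(X))
for z in (.095,.098): print(ts(onz(b,280.4,218.2,z)),ts(onz(a,349.6,229.6,z)))
# finger tips midpoint seen in top: expected pixel of tips
p,R,o=now()
for s in(-1,1):
  print(proj(b,p+.02*R[:,2]+s*.0255*R[:,0]))
E
```

```text
[0.48148137 0.1299802  0.09657892] 0.00023396948933660953 [-0.14394748  0.11912309  0.09657892]
[-0.14376257  0.11924304  0.095     ] [-0.14537326  0.11700465  0.095     ]
[-0.14392328  0.11890078  0.098     ] [-0.14285735  0.12113994  0.098     ]
[285.65342058 226.41378278]
[270.44866465 227.52375813]
```

{"op": "step_arm", "data": {
  "series": [60, 0.64, 0.09, -1.36, 0, 0, 0, 60, 0.64, 0.09, -1.36, 0, 0, 0, 60, 0.64, 0.09, -1.36, 0, 0, 0, 60, 0.64, 0.09, -1.36, 0, 0, 0, 60, 0.64, 0.09, -1.36, 0, 0, 0, 60, 0.64, 0.09, -1.36, 0, 0, 0, 0, 0, 0, 0, 0, 0, 0, 0, 0, 0, 0, 0, 0, 0, 0, 0, 0, 0, 0, 0, 0, 0, 0, 0, 0, 0, 0, 0, 0, 0, 0, 0, 0, 0, 0, 0, 0, 0, 0, 0, 0, 0],
  "squeeze": 20
}}

```text
time_s: 2.2
tool_pos: [0.4793, 0.1295, 0.1088]
tool_rot: [[-0.086, 0.903, 0.422], [0.996, 0.078, 0.036], [-0.001, 0.423, -0.906]]
ft_force: [-6.1, -8.1, 13.9]
opening: 0.182
```

```bash
python3 - <<'E'
from h import *
p,R,o=now(); print(p,o['opening']*85,o['ft_force'],o['time_s'],'gp-ball stand',ts(p-.010*n))
# arc rows, 12 steps from th0 to .5(+.02)
th=np.linspace(-.465,.54,13); P=np.c_[np.sin(th)*.07,0*th,np.cos(th)*.07]@Rz.T*100
print(np.round(np.diff(P,axis=0),2).tolist())
E
```

```text
[0.47928516 0.12954662 0.1087702 ] 15.496924649479151 [-6.10062129 -8.14551587 13.88599702] 2.2 gp-ball stand [-0.14194747  0.11888754  0.09970712]
[[0.53, 0.05, 0.24], [0.55, 0.05, 0.2], [0.56, 0.05, 0.15], [0.58, 0.05, 0.1], [0.58, 0.05, 0.05], [0.58, 0.05, 0.0], [0.58, 0.05, -0.05], [0.58, 0.05, -0.1], [0.57, 0.05, -0.14], [0.55, 0.05, -0.19], [0.53, 0.05, -0.24], [0.51, 0.05, -0.28]]
```

```bash
python3 - <<'E'
from h import *
p,R,o=now(); 
a=snap('side');b=snap('top')
A=cv2.resize(a['color'][180:260,310:390,::-1],None,fx=5,fy=5,interpolation=cv2.INTER_CUBIC)
B=cv2.resize(b['color'][170:250,245:325,::-1],None,fx=5,fy=5,interpolation=cv2.INTER_CUBIC)
cv2.imwrite('pics/c2.png',np.clip(np.hstack([A,B]).astype(float)*1.8,0,255).astype(np.uint8))
print(r.observe()['opening'],proj(a,p),proj(a,p+.025*R[:,2]),proj(b,p+.02*R[:,2]))
E
```

```text
0.18157854746529092 [350.40245972 225.38816687] [346.61633876 233.67672764] [280.544084   216.55599427]
```

View pics/c2.png

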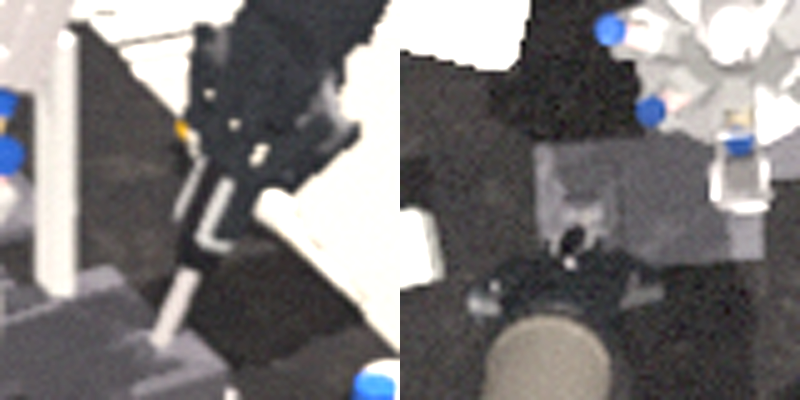

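{"op": "step_arm", "data": {
  "series": [0, 0.53, 0.05, 0.24, 0, 0, 0, 0, 0.55, 0.05, 0.2, 0, 0, 0, 0, 0.56, 0.05, 0.15, 0, 0, 0, 0, 0.58, 0.05, 0.1, 0, 0, 0, 0, 0.58, 0.05, 0.05, 0, 0, 0, 0, 0.58, 0.05, 0, 0, 0, 0]
}}

```text
time_s: 2.8
tool_pos: [0.5171, 0.1351, 0.1196]
tool_rot: [[-0.088, 0.898, 0.43], [0.996, 0.078, 0.041], [0.003, 0.432, -0.902]]
ft_force: [0.1, -4.2, 8.7]
opening: -0.001
```

```bash
python3 - <<'E'
from h import *
p,R,o=now(); 
a=snap('side');b=snap('top')
A=cv2.resize(a['color'][180:260,310:390,::-1],None,fx=5,fy=5,interpolation=cv2.INTER_CUBIC)
B=cv2.resize(b['color'][170:250,245:325,::-1],None,fx=5,fy=5,interpolation=cv2.INTER_CUBIC)
cv2.imwrite('pics/c3.png',np.clip(np.hstack([A,B]).astype(float)*1.8,0,255).astype(np.uint8))
print(o['opening'],p,ts(p-.01*n),o['ft_force'])
E
```

```text
-0.001450529209522043 [0.51711229 0.13511026 0.11958408] [-0.10377447  0.12104791  0.110521  ] [ 0.14920432 -4.18643535  8.72532071]
```

View pics/c3.png

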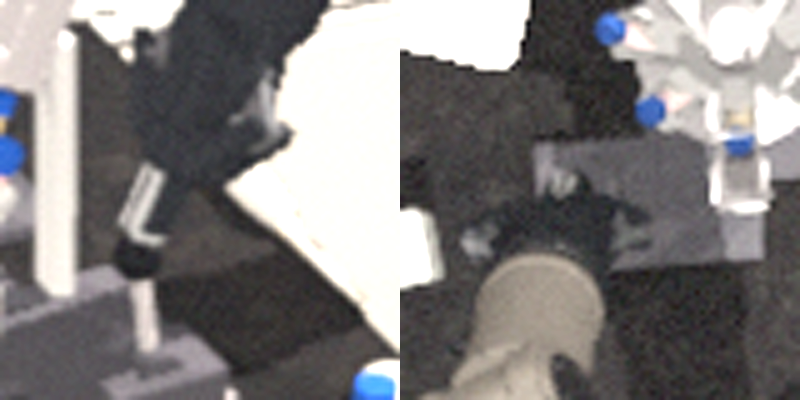

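```bash
python3 - <<'E'
from h import *
a=snap('side')
c,d=ray(a,336.6,231.2); c=ts(c);d=Rz.T@d
B=c+d*(.119-c[1])/d[1]; print('ball',B,np.hypot(B[0]+.1126,B[2]-.034),np.arctan2(B[0]+.1126,B[2]-.034))
p,R,o=now()
Yt=np.array([c25,0,s25]);N=np.array([-s25,0,c25])
ball=lambda q:np.array([-.1126+.07*np.sin(q-.5),.119,.034+.07*np.cos(q-.5)])
print(p,ts(p))
T=st(B-.032*Yt+.012*N)
print('to above',seg(p,R,T+.05*n,RT)); print('down',-5*n)
for q in (.6,.8,1.0,1.04):
    print(q,ball(q),'tcp',st(ball(q)-.024*Yt+.012*N)-T)
E
```

```text
ball [-0.10516939  0.119       0.10232673] 0.06872958972864544 0.10832539887419282
[0.51661325 0.13609901 0.11887774] [-0.10840932  0.1220773   0.11887774]
to above (array([-5.15, -0.77,  2.61]), array([-0.28,  0.53,  0.01]))
down [ 2.10463376  0.18886929 -4.53153894]
0.6 [-0.10561166  0.119       0.10365029] tcp [0.00678094 0.00060852 0.0047045 ]
0.8 [-0.09191359  0.119       0.10087355] tcp [0.02042419 0.00183286 0.00192777]
1.0 [-0.07904021  0.119       0.09543078] tcp [ 0.03324604  0.00298349 -0.00351501]
1.04 [-0.07661048  0.119       0.09403961] tcp [ 0.03566605  0.00320066 -0.00490618]
```

{"op": "step_arm", "data": {
  "series": [0, -0.6, -0.05, 1.6, 0, 0, 0, 0, -0.6, -0.05, 1.6, 0, 0, 0, 0, -1.98, -0.34, -0.3, 0, 0, 0, 0, -1.97, -0.33, -0.3, 0, 0, 0, 0, 0.53, 0.05, -1.13, 0, 0, 0, 0, 0.53, 0.05, -1.13, 0, 0, 0, 0, 0.53, 0.05, -1.13, 0, 0, 0, 0, 0.53, 0.05, -1.13, 0, 0, 0, 0, 0, 0, 0, 0, 0, 0]
}}

```text
time_s: 3.7
tool_pos: [0.4821, 0.1298, 0.0946]
tool_rot: [[-0.09, 0.903, 0.42], [0.996, 0.081, 0.039], [0.001, 0.422, -0.907]]
ft_force: [0.1, -0.1, -0.1]
opening: 0.0
```

{"op": "step_arm", "data": {
  "series": [0, 0.6, 0.05, 0, 0, 0, 0, 0, 0.6, 0.05, -0.05, 0, 0, 0, 0, 0.6, 0.05, -0.1, 0, 0, 0, 0, 0.6, 0.05, -0.1, 0, 0, 0, 0, 0.6, 0.05, -0.1, 0, 0, 0, 0, 0.4, 0.03, -0.05, 0, 0, 0, 0, 0, 0, 0, 0, 0, 0]
}}

```text
time_s: 4.28
tool_pos: [0.5172, 0.1321, 0.0912]
tool_rot: [[-0.089, 0.902, 0.422], [0.996, 0.08, 0.039], [0.002, 0.423, -0.906]]
ft_force: [0.2, -0.5, 0.1]
opening: -0.002
```

```bash
python3 - <<'E'
from h import *
p,R,o=now(); 
a=snap('side');b=snap('top')
A=cv2.resize(a['color'][180:260,310:390,::-1],None,fx=5,fy=5,interpolation=cv2.INTER_CUBIC)
B=cv2.resize(b['color'][170:250,245:325,::-1],None,fx=5,fy=5,interpolation=cv2.INTER_CUBIC)
cv2.imwrite('pics/c4.png',np.clip(np.hstack([A,B]).astype(float)*1.8,0,255).astype(np.uint8))
print(o['opening'],p,ts(p),o['ft_force'],o['time_s'])
E
```

```text
-0.0018346188158312963 [0.5172094  0.13210482 0.09121412] [-0.10817255  0.11804582  0.09121412] [ 0.16461543 -0.4812228   0.09960661] 4.2833
```

View pics/c4.png

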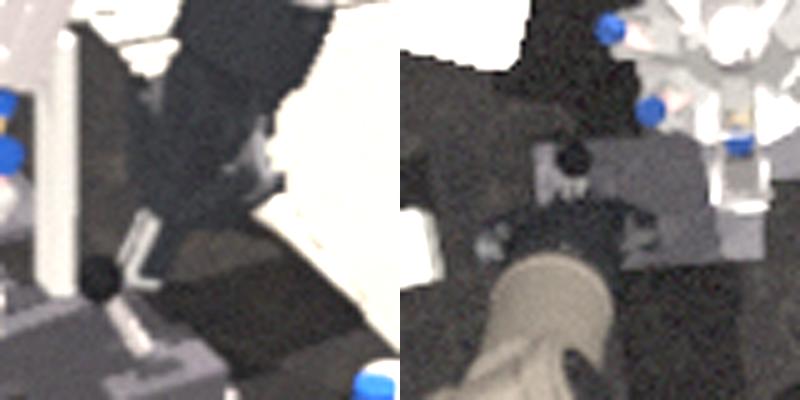

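```bash
python3 - <<'E'
from h import *
a=snap('side');b=snap('top')
X,g=tri(b,(279.2,201),a,(329.6,235)); X=ts(X);print(X,g,np.arctan2(X[0]+.1126,X[2]-.034)+.5)
E
```

```text
[-0.08325686  0.11979848  0.09744206] 0.001991755672092146 0.9332155779445984
```

{"op": "step_arm", "data": {
  "series": [0, 0.3, 0.02, -0.1, 0, 0, 0, 0, 0.3, 0.02, -0.1, 0, 0, 0, 0, 0, 0, 0, 0, 0, 0]
}}

```text
time_s: 4.73
tool_pos: [0.5203, 0.1321, 0.0878]
tool_rot: [[-0.089, 0.904, 0.417], [0.996, 0.081, 0.038], [0.0, 0.419, -0.908]]
ft_force: [-3.9, 0.6, 1.5]
opening: 0.002
```

{"op": "step_arm", "data": {
  "series": [0, -2.2, 0, 3.2, 0, 0, 0, 0, -2.2, 0, 3.2, 0, 0, 0, 0, -2.2, 0, 3.2, 0, 0, 0, 50, 0, -3.2, 0.2, 0, 0, 0, 50, 0, -3.2, 0.2, 0, 0, 0, 50, 0, -3.2, 0.2, 0, 0, 0, 50, 0, -3.2, 0.2, 0, 0, 0, 50, 0, -3.2, 0.2, 0, 0, 0, 50, 0, -3.2, 0.2, 0, 0, 0, 50, 0, -3.2, 0.2, 0, 0, 0, 50, 0, -3.2, 0.2, 0, 0, 0, 50, 0, -3.2, 0.2, 0, 0, 0]
}}

```text
time_s: 5.73
tool_pos: [0.4561, -0.1574, 0.2037]
tool_rot: [[-0.089, 0.902, 0.423], [0.996, 0.08, 0.039], [0.001, 0.425, -0.905]]
ft_force: [0.4, -0.0, 0.2]
opening: 0.495
```

{"op": "step_arm", "data": {
  "series": [50, 0, -3.2, 0.1, 0, 0, 0, 50, 2.6, -1.4, 0, 0, 0, 0, 50, 2.6, -1.4, 0, 0, 0, 0, 50, 0, 0, 0, 0, 0, 0, 50, 0, 0, 0, 0, 0, 0]
}}

```text
time_s: 6.15
tool_pos: [0.5086, -0.2165, 0.2022]
tool_rot: [[-0.089, 0.905, 0.416], [0.996, 0.082, 0.035], [-0.003, 0.417, -0.909]]
ft_force: [-0.3, 0.5, 0.0]
opening: 0.495
```

```bash
python3 - <<'E'
from h import *
p,R,o=now(); print(p,o['ft_force'],o['time_s'],np.round(o['joint_positions'],1))
a=snap('side');b=snap('top')
A=cv2.resize(a['color'][130:210,250:330,::-1],None,fx=5,fy=5,interpolation=cv2.INTER_CUBIC)
B=cv2.resize(b['color'][150:230,325:405,::-1],None,fx=5,fy=5,interpolation=cv2.INTER_CUBIC)
cv2.imwrite('pics/w1.png',np.clip(np.hstack([A,B]).astype(float)*1.3,0,255).astype(np.uint8))
H=np.array([0.5474,-0.2129,0.1227])
print(seg(p,R,H-.003*n,RT))
E
```

```text
[ 0.50859747 -0.21645537  0.20216926] [-0.27660964  0.50535182  0.04325005] 6.15 [-25.5   9.6  63.  112.1 -33.2  48.7 150. ]
(array([ 4.01,  0.37, -8.22]), array([ 0.2 , -0.33,  0.01]))
```

{"op": "step_arm", "data": {
  "series": [50, 0.67, 0.06, -1.37, 0, 0, 0, 50, 0.67, 0.06, -1.37, 0, 0, 0, 50, 0.67, 0.06, -1.37, 0, 0, 0, 50, 0.67, 0.06, -1.37, 0, 0, 0, 50, 0.67, 0.06, -1.37, 0, 0, 0, 50, 0.67, 0.06, -1.37, 0, 0, 0, 50, 0, 0, 0, 0, 0, 0],
  "squeeze": 25
}}

```text
time_s: 6.83
tool_pos: [0.5474, -0.2093, 0.1208]
tool_rot: [[-0.092, 0.903, 0.42], [0.996, 0.081, 0.044], [0.005, 0.422, -0.907]]
ft_force: [-0.0, 0.0, -0.7]
opening: 0.505
```

{"op": "step_arm", "data": {
  "series": [0, 0, 0, 0, 0, 0, 0, 0, 0, 0, 0, 0, 0, 0, 0, 0, 0, 0, 0, 0, 0, 0, 0, 0, 0, 0, 0, 0, 0, 0, 0, 0, 0, 0, 0]
}}

```text
time_s: 7.25
tool_pos: [0.549, -0.2134, 0.1238]
tool_rot: [[-0.088, 0.901, 0.424], [0.996, 0.08, 0.037], [-0.0, 0.426, -0.905]]
ft_force: [-1.4, -1.0, 4.6]
opening: 0.127
```

```bash
python3 - <<'E'
from h import *
p,R,o=now(); print(p,o['ft_force'],o['opening']*85,o['time_s'],np.round(o['joint_positions'],1))
a=snap('side');b=snap('top')
A=cv2.resize(a['color'][130:210,250:330,::-1],None,fx=5,fy=5,interpolation=cv2.INTER_CUBIC)
B=cv2.resize(b['color'][150:230,325:405,::-1],None,fx=5,fy=5,interpolation=cv2.INTER_CUBIC)
cv2.imwrite('pics/w2.png',np.clip(np.hstack([A,B]).astype(float)*1.3,0,255).astype(np.uint8))
W=st([-.1216,-.1998,.1168]); v=p-W; v-=n*(v@n); print('radius',np.linalg.norm(v),np.round(v,4))
e1=np.cross(n,[0,1,0]);e1/=np.linalg.norm(e1);e2=np.cross(n,e1)
a0=np.arctan2(v@e2,v@e1)
for sg in(-1,):
  t=a0+sg*np.radians(np.arange(0,361,15)); P=.032*(np.cos(t)[:,None]*e1+np.sin(t)[:,None]*e2)*100
  D=np.round(np.diff(np.round(P,2),axis=0),2); print([[0,*d,0,0,0] for d in D.tolist()])
print('e1',e1,'e2',e2,'first dir cw? cross(v,d).n<0:',np.cross(v,D[0])@n)
E
```

```text
[ 0.54897312 -0.21336322  0.12375761] [-1.39357147 -1.01158908  4.56309878] 10.770115263415628 7.25 [-15.7  21.4  54.  113.8 -50.9  43.6 163.5]
radius 0.03309251957262533 [ 0.0169 -0.0277  0.0067]
[[0, -0.68, -0.36, -0.33, 0, 0, 0], [0, -0.74, -0.15, -0.36, 0, 0, 0], [0, -0.76, 0.06, -0.34, 0, 0, 0], [0, -0.71, 0.28, -0.33, 0, 0, 0], [0, -0.64, 0.47, -0.27, 0, 0, 0], [0, -0.5, 0.63, -0.21, 0, 0, 0], [0, -0.34, 0.75, -0.12, 0, 0, 0], [0, -0.16, 0.82, -0.04, 0, 0, 0], [0, 0.05, 0.84, 0.05, 0, 0, 0], [0, 0.24, 0.78, 0.15, 0, 0, 0], [0, 0.41, 0.69, 0.22, 0, 0, 0], [0, 0.57, 0.55, 0.28, 0, 0, 0], [0, 0.68, 0.36, 0.33, 0, 0, 0], [0, 0.74, 0.15, 0.36, 0, 0, 0], [0, 0.76, -0.06, 0.34, 0, 0, 0], [0, 0.71, -0.28, 0.33, 0, 0, 0], [0, 0.64, -0.47, 0.27, 0, 0, 0], [0, 0.5, -0.63, 0.21, 0, 0, 0], [0, 0.34, -0.75, 0.12, 0, 0, 0], [0, 0.16, -0.82, 0.04, 0, 0, 0], [0, -0.05, -0.84, -0.05, 0, 0, 0], [0, -0.24, -0.78, -0.15, 0, 0, 0], [0, -0.41, -0.69, -0.22, 0, 0, 0], [0, -0.57, -0.55, -0.28, 0, 0, 0]]
e1 [-0.90695507  0.         -0.42122738] e2 [ 0.01591138 -0.99928631 -0.03425919] first dir cw? cross(v,d).n<0: -0.027456591095029365
```

{"op": "step_arm", "data": {
  "series": [0, -0.68, -0.36, -0.33, 0, 0, 0, 0, -0.74, -0.15, -0.36, 0, 0, 0, 0, -0.76, 0.06, -0.34, 0, 0, 0, 0, -0.71, 0.28, -0.33, 0, 0, 0, 0, -0.64, 0.47, -0.27, 0, 0, 0, 0, -0.5, 0.63, -0.21, 0, 0, 0]
}}

```text
time_s: 7.85
tool_pos: [0.5076, -0.2061, 0.1046]
tool_rot: [[-0.085, 0.902, 0.423], [0.996, 0.078, 0.034], [-0.003, 0.424, -0.905]]
ft_force: [-4.4, -4.0, 6.1]
opening: 0.124
```

```bash
cat >> h.py <<'E'
def wheel():
    p,R,o=now()
    W=st([-.1216,-.1998,.1168]); v=p-W; h=v@n; v=v-n*h
    e1=np.cross(n,[0,1,0]);e1/=np.linalg.norm(e1);e2=np.cross(n,e1)
    print('ang cw',-np.degrees(np.arctan2(v@e2,v@e1)),'rad',np.linalg.norm(v),'h',h,'F',o['ft_force'],'op',o['opening']*85,'q',np.round(o['joint_positions'],1),o['time_s'])
E
python3 -c "
from h import *
wheel()"
```

```text
ang cw -36.65650088709067 rad 0.0342149426849659 h 0.00011945923534080607 F [-4.37530022 -4.00491557  6.12512805] op 10.538051964649934 q [-16.   18.   54.  120.5 -51.5  39.4 167.4] 7.85
```

View pics/w2.png

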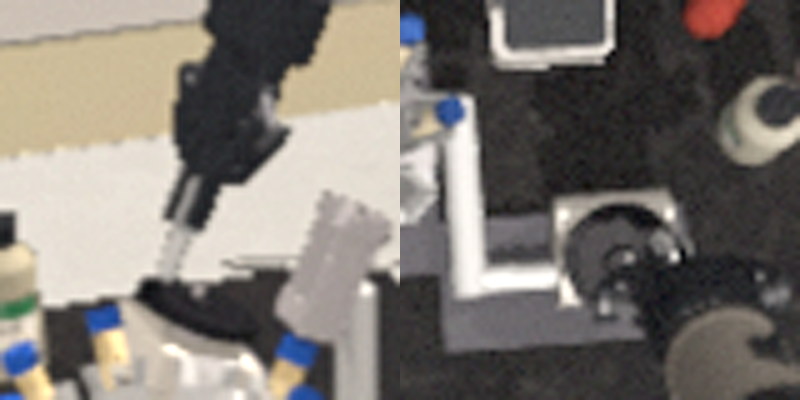

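{"op": "step_arm", "data": {
  "series": [0, -0.34, 0.75, -0.12, 0.84, 0.08, -1.81, 0, -0.16, 0.82, -0.04, 0.84, 0.08, -1.81, 0, 0.05, 0.84, 0.05, 0.84, 0.08, -1.81]
}}

```text
time_s: 8.1
tool_pos: [0.5024, -0.1805, 0.103]
tool_rot: [[0.011, 0.907, 0.421], [0.999, -0.029, 0.037], [0.045, 0.421, -0.906]]
ft_force: [-5.7, -2.1, 8.9]
opening: 0.129
```

```bash
python3 -c "
from h import *
wheel()"
```

```text
ang cw 8.888640934116516 rad 0.03326764974829729 h -0.00018561692063084935 F [-5.72761699 -2.10984103  8.92861357] op 10.985230237817266 q [-21.1  16.3  56.  122.9 -50.4  37.3 158.5] 8.1
```

{"op": "step_arm", "data": {
  "series": [0, 0.24, 0.78, 0.15, 0.84, 0.08, -1.81, 0, 0.41, 0.69, 0.22, 0.84, 0.08, -1.81, 0, 0.57, 0.55, 0.28, 0.84, 0.08, -1.81, 0, 0.68, 0.36, 0.33, 0.84, 0.08, -1.81, 0, 0.74, 0.15, 0.36, 0.84, 0.08, -1.81, 0, 0.76, -0.06, 0.34, 0.84, 0.08, -1.81, 0, 0.71, -0.28, 0.33, 0.84, 0.08, -1.81]
}}

```text
time_s: 8.68
tool_pos: [0.544, -0.1583, 0.1231]
tool_rot: [[0.227, 0.878, 0.42], [0.963, -0.267, 0.037], [0.145, 0.396, -0.907]]
ft_force: [-6.1, -2.9, 6.3]
opening: 0.122
```

```bash
python3 -c "
from h import *
wheel()"
```

```text
ang cw 115.86503070684205 rad 0.030384643774967284 h -0.00029630479128496756 F [-6.09576406 -2.89998872  6.34759417] op 10.357847486476667 q [-28.   19.1  59.8 117.8 -49.3  40.4 137.7] 8.6833
```

{"op": "step_arm", "data": {
  "series": [0, 0.64, -0.47, 0.27, 0, 0, 0, 0, 0.5, -0.63, 0.21, 0, 0, 0, 0, 0.34, -0.75, 0.12, 0, 0, 0, 0, 0.16, -0.82, 0.04, 0, 0, 0, 0, -0.05, -0.84, -0.05, 0, 0, 0, 0, -0.24, -0.78, -0.15, 0, 0, 0, 0, -0.41, -0.69, -0.22, 0, 0, 0, 0, -0.57, -0.55, -0.28, 0, 0, 0]
}}

```text
time_s: 9.35
tool_pos: [0.5503, -0.2129, 0.1242]
tool_rot: [[0.224, 0.877, 0.425], [0.964, -0.264, 0.039], [0.146, 0.401, -0.904]]
ft_force: [-1.3, 0.1, 7.0]
opening: 0.127
```

```bash
python3 -c "
from h import *
wheel()"
```

```text
ang cw -125.6577911864884 rad 0.03351711256176618 h 0.0001590844852383736 F [-1.34021378  0.08813449  7.04744248] op 10.822018246978221 q [-17.9  22.6  57.3 113.7 -53.   45.1 145.2] 9.35
```

{"op": "step_arm", "data": {
  "series": [0, -0.68, -0.36, -0.33, 0, 0, 0, 0, -0.74, -0.15, -0.36, 0, 0, 0, 0, -0.76, 0.06, -0.34, 0, 0, 0, 0, -0.71, 0.28, -0.33, 0, 0, 0, 0, -0.64, 0.47, -0.27, 0, 0, 0, 0, -0.5, 0.63, -0.21, 0, 0, 0, 0, -0.34, 0.75, -0.12, 0, 0, 0, 0, -0.16, 0.82, -0.04, 0, 0, 0, 0, 0.05, 0.84, 0.05, 0, 0, 0, 0, 0.24, 0.78, 0.15, 0, 0, 0, 0, 0.41, 0.69, 0.22, 0, 0, 0, 0, 0.57, 0.55, 0.28, 0, 0, 0]
}}

```text
time_s: 10.35
tool_pos: [0.5156, -0.1599, 0.1099]
tool_rot: [[0.227, 0.878, 0.422], [0.963, -0.267, 0.037], [0.145, 0.398, -0.906]]
ft_force: [-3.8, -3.5, 7.3]
opening: 0.125
```

{"op": "step_arm", "data": {
  "series": [0, 0.68, 0.36, 0.33, 0, 0, 0, 0, 0.74, 0.15, 0.36, 0, 0, 0, 0, 0.76, -0.06, 0.34, 0, 0, 0, 0, 0.71, -0.28, 0.33, 0, 0, 0, 0, 0.64, -0.47, 0.27, 0, 0, 0, 0, 0.5, -0.63, 0.21, 0, 0, 0, 0, 0.34, -0.75, 0.12, 0, 0, 0, 0, 0.16, -0.82, 0.04, 0, 0, 0, 0, -0.05, -0.84, -0.05, 0, 0, 0, 0, -0.24, -0.78, -0.15, 0, 0, 0, 0, -0.41, -0.69, -0.22, 0, 0, 0, 0, -0.57, -0.55, -0.28, 0, 0, 0]
}}

```text
time_s: 11.35
tool_pos: [0.5503, -0.2129, 0.1242]
tool_rot: [[0.224, 0.877, 0.425], [0.964, -0.264, 0.038], [0.146, 0.401, -0.904]]
ft_force: [-1.5, -0.4, 7.0]
opening: 0.129
```

```bash
cat >>h.py <<'E'
def caps(b=None):
    b=b or snap('top')
    m=cv2.inRange(cv2.cvtColor(b['color'],cv2.COLOR_RGB2HSV),(100,110,60),(125,255,255));k=np.zeros_like(m);k[140:215,270:345]=m[140:215,270:345]
    N,_,S,c=cv2.connectedComponentsWithStats(k)
    out=[]
    for i in range(1,N):
        if S[i][4]<4: continue
        X=ts(onz(b,*c[i],.146)); out.append((round(np.degrees(np.arctan2(X[1],X[0])),1),round(np.hypot(X[0],X[1])*1e3),int(S[i][4])))
    print('caps ang,r,area',out)
E
python3 -c "
from h import *
wheel();caps()"
```

```text
ang cw -125.61531125376398 rad 0.03354140862836516 h 0.00015983065435909067 F [-1.45788913 -0.41515036  6.95415184] op 10.927963641098081 q [-17.8  22.5  57.  113.7 -52.8  45.  145.1] 11.35
caps ang,r,area [(np.float64(15.0), 84, 32), (np.float64(-30.1), 84, 32), (np.float64(60.2), 84, 27), (np.float64(-75.1), 85, 27), (np.float64(105.4), 84, 27), (np.float64(-120.4), 83, 20), (np.float64(150.7), 84, 24)]
```

{"op": "step_arm", "data": {
  "series": [0, -0.68, -0.36, -0.33, 0, 0, 0, 0, -0.74, -0.15, -0.36, 0, 0, 0, 0, -0.76, 0.06, -0.34, 0, 0, 0, 0, -0.71, 0.28, -0.33, 0, 0, 0, 0, -0.64, 0.47, -0.27, 0, 0, 0, 0, -0.5, 0.63, -0.21, 0, 0, 0, 0, -0.34, 0.75, -0.12, 0, 0, 0, 0, -0.16, 0.82, -0.04, 0, 0, 0, 0, 0.05, 0.84, 0.05, 0, 0, 0, 0, 0.24, 0.78, 0.15, 0, 0, 0, 0, 0.41, 0.69, 0.22, 0, 0, 0, 0, 0.57, 0.55, 0.28, 0, 0, 0]
}}

```text
time_s: 12.4
tool_pos: [0.5156, -0.1598, 0.1099]
tool_rot: [[0.227, 0.878, 0.422], [0.963, -0.266, 0.037], [0.145, 0.398, -0.906]]
ft_force: [-3.5, -3.4, 8.1]
opening: 0.125
```

{"op": "step_arm", "data": {
  "series": [0, 0.68, 0.36, 0.33, 0, 0, 0, 0, 0.74, 0.15, 0.36, 0, 0, 0, 0, 0.76, -0.06, 0.34, 0, 0, 0, 0, 0.71, -0.28, 0.33, 0, 0, 0, 0, 0.64, -0.47, 0.27, 0, 0, 0, 0, 0.5, -0.63, 0.21, 0, 0, 0, 0, 0.34, -0.75, 0.12, 0, 0, 0, 0, 0.16, -0.82, 0.04, 0, 0, 0, 0, -0.05, -0.84, -0.05, 0, 0, 0, 0, -0.24, -0.78, -0.15, 0, 0, 0, 0, -0.41, -0.69, -0.22, 0, 0, 0, 0, -0.57, -0.55, -0.28, 0, 0, 0]
}}

```text
time_s: 13.4
tool_pos: [0.5503, -0.2129, 0.1243]
tool_rot: [[0.224, 0.877, 0.425], [0.964, -0.264, 0.039], [0.146, 0.401, -0.904]]
ft_force: [-1.1, -0.9, 8.1]
opening: 0.133
```

{"op": "step_arm", "data": {
  "series": [0, 0, 0, 0, 0, 0, 0, 0, 0, 0, 0, 0, 0, 0]
}}

```text
time_s: 13.57
tool_pos: [0.5486, -0.2143, 0.1234]
tool_rot: [[0.227, 0.877, 0.423], [0.963, -0.266, 0.036], [0.144, 0.399, -0.905]]
ft_force: [-3.2, -3.7, 6.6]
opening: 0.123
```

```bash
python3 -c "
from h import *
wheel();caps()"
```

```text
ang cw -121.51314253256676 rad 0.0336448016085593 h 0.00016215506366902267 F [-3.16837447 -3.69698394  6.63205606] op 10.483677941843844 q [-17.6  22.4  56.8 113.8 -52.5  44.7 144.9] 13.5667
caps ang,r,area [(np.float64(0.7), 83, 30), (np.float64(-45.3), 84, 32), (np.float64(44.6), 84, 30), (np.float64(-90.4), 83, 19), (np.float64(90.4), 84, 27), (np.float64(-134.4), 85, 25), (np.float64(135.1), 84, 26)]
```

{"op": "step_arm", "data": {
  "series": [50, 0, 0, 0, 0, 0, 0, 50, 0, 0, 0, 0, 0, 0, 50, 0, 0, 0, 0, 0, 0, 50, -0.63, -0.06, 1.36, 0, 0, 0, 50, -0.63, -0.06, 1.36, 0, 0, 0, 50, -0.63, -0.06, 1.36, 0, 0, 0, 50, -0.63, -0.06, 1.36, 0, 0, 0, 50, -0.63, -0.06, 1.36, 0, 0, 0, 50, -0.63, -0.06, 1.36, 0, 0, 0, 0, 0, 0, 0, 0, 0, 0]
}}

```text
time_s: 14.45
tool_pos: [0.5109, -0.2162, 0.2056]
tool_rot: [[0.224, 0.878, 0.424], [0.964, -0.265, 0.039], [0.146, 0.4, -0.905]]
ft_force: [-0.3, -0.9, 0.2]
opening: 0.377
```

```bash
python3 - <<'E'
from h import *
wheel();caps()
p,R,o=now()
T=st([-.055,.119,.120])
print(p,'total to mid',seg(p,R,[.456,.12,.205],RT)); print('mid->above T',(T+.06*n-[.456,.12,.205])*100,'down',-6*n, 'push',(Rz@[-.074,0,-.003])*100)
E
```

```text
ang cw -123.62176130718065 rad 0.03258089502907087 h 0.09059672853066308 F [-0.34544678 -0.86888254  0.19720643] op 32.00819255448615 q [-28.7  10.6  67.5 112.  -35.6  49.7 132. ] 14.45
caps ang,r,area [(np.float64(0.5), 84, 27), (np.float64(-45.3), 84, 33), (np.float64(44.2), 83, 32), (np.float64(-90.4), 83, 19), (np.float64(89.8), 84, 30), (np.float64(-134.5), 85, 23), (np.float64(135.2), 84, 25)]
[ 0.51101718 -0.21517398  0.20435496] total to mid (array([-5.5 , 33.52,  0.06]), array([-8.54, -0.67, 18.02]))
mid->above T [ 8.88282429  1.55413458 -3.06215328] down [ 2.52556051  0.22664315 -5.43784672] push [-7.37038185 -0.66141616 -0.3       ]
```

{"op": "step_arm", "data": {
  "series": [0, -2.75, 0.55, 0, -0.85, -0.07, 1.8, 0, -2.75, 0.55, 0, -0.85, -0.07, 1.8, 0, 0, 3.6, 0, -0.85, -0.07, 1.8, 0, 0, 3.6, 0, -0.85, -0.07, 1.8, 0, 0, 3.6, 0, -0.85, -0.07, 1.8, 0, 0, 3.6, 0, -0.85, -0.07, 1.8, 0, 0, 3.6, 0, -0.85, -0.07, 1.8, 0, 0, 3.6, 0, -0.85, -0.07, 1.8, 0, 0, 3.6, 0, -0.85, -0.07, 1.8, 0, 0, 3.6, 0, -0.85, -0.07, 1.8, 0, 0, 3.6, 0, 0, 0, 0, 0, 0, 0, 0, 0, 0, 0]
}}

```text
time_s: 15.5
tool_pos: [0.4579, 0.1246, 0.202]
tool_rot: [[-0.092, 0.905, 0.415], [0.996, 0.082, 0.043], [0.005, 0.417, -0.909]]
ft_force: [0.8, 0.1, -0.1]
opening: 0.004
```

{"op": "step_arm", "data": {
  "series": [0, 2.96, 0.52, -1.02, 0, 0, 0, 0, 2.96, 0.52, -1.02, 0, 0, 0, 0, 2.96, 0.52, -1.02, 0, 0, 0, 0, 0, 0, 0, 0, 0, 0]
}}

```text
time_s: 15.83
tool_pos: [0.5506, 0.132, 0.1684]
tool_rot: [[-0.079, 0.907, 0.413], [0.997, 0.071, 0.033], [0.001, 0.415, -0.91]]
ft_force: [-0.5, 0.7, -0.8]
opening: -0.002
```

```bash
python3 - <<'E'
from h import *
p,R,o=now()
T=st([-.055,.119,.120]); print(p,seg(p,R,T,RT),o['opening'],o['ft_force'],np.round(o['joint_positions'],1))
a=snap('side');b=snap('top')
A=cv2.resize(a['color'][180:260,310:390,::-1],None,fx=5,fy=5,interpolation=cv2.INTER_CUBIC)
B=cv2.resize(b['color'][170:250,245:325,::-1],None,fx=5,fy=5,interpolation=cv2.INTER_CUBIC)
cv2.imwrite('pics/d1.png',np.clip(np.hstack([A,B]).astype(float)*1.8,0,255).astype(np.uint8))
# dark ball in side, near predicted
print('pred ball px side',proj(a,st([-.079,.119,.0954])))
E
```

```text
[0.55058568 0.13199427 0.16844909] (array([ 1.95,  0.58, -4.84]), array([ 0.01, -0.5 ,  0.61])) -0.0024669821255079737 [-0.48133201  0.71024913 -0.77872829] [-38.6   7.5  21.6 114.9   4.8  34.3  73.3]
pred ball px side [327.59159583 235.89677638]
```

{"op": "step_arm", "data": {
  "series": [0, 0.4, 0.09, -0.97, 0, 0, 0, 0, 0.4, 0.09, -0.97, 0, 0, 0, 0, 0.4, 0.09, -0.97, 0, 0, 0, 0, 0.4, 0.09, -0.97, 0, 0, 0, 0, 0.4, 0.09, -0.97, 0, 0, 0, 0, 0, 0, 0, 0, 0, 0]
}}

```text
time_s: 16.43
tool_pos: [0.567, 0.1354, 0.1214]
tool_rot: [[-0.078, 0.907, 0.413], [0.997, 0.07, 0.035], [0.003, 0.415, -0.91]]
ft_force: [-0.6, -1.1, -0.3]
opening: 0.002
```

{"op": "step_arm", "data": {
  "series": [0, -0.74, -0.07, 0.1, 0, 0, 0, 0, -0.74, -0.07, 0.1, 0, 0, 0, 0, -0.74, -0.07, 0.1, 0, 0, 0, 0, -0.74, -0.07, 0, 0, 0, 0, 0, -0.74, -0.07, 0, 0, 0, 0, 0, -0.74, -0.07, -0.1, 0, 0, 0, 0, -0.74, -0.07, -0.1, 0, 0, 0, 0, -0.74, -0.07, -0.1, 0, 0, 0, 0, -0.74, -0.07, -0.1, 0, 0, 0, 0, -0.6, -0.05, -0.1, 0, 0, 0, 0, 0, 0, 0, 0, 0, 0]
}}

```text
time_s: 17.35
tool_pos: [0.4938, 0.1289, 0.1214]
tool_rot: [[-0.079, 0.906, 0.415], [0.997, 0.07, 0.036], [0.004, 0.417, -0.909]]
ft_force: [-0.8, -0.9, 0.2]
opening: -0.002
```

```bash
python3 - <<'E'
from h import *
p,R,o=now()
print(ts(p),'ball if contact', ts(p)-.024*np.array([c25,0,s25])-.012*np.array([-s25,0,c25]),o['ft_force'],np.round(o['joint_positions'],1))
E
```

```text
[-0.13179317  0.11690043  0.12136087] ball if contact [-0.14847314  0.11690043  0.10034234] [-0.84874887 -0.90587258  0.18892095] [-42.7   4.9  22.7 125.7  10.1  26.2  65.8]
```

{"op": "step_arm", "data": {
  "series": [0, -0.3, -0.03, -0.1, 0, 0, 0, 0, -0.3, -0.03, -0.1, 0, 0, 0, 0, 0, 0, 0, 0, 0, 0]
}}

```text
time_s: 17.6
tool_pos: [0.4891, 0.1283, 0.1198]
tool_rot: [[-0.078, 0.906, 0.416], [0.997, 0.069, 0.036], [0.004, 0.418, -0.909]]
ft_force: [-0.0, -0.2, -0.8]
opening: -0.0
```

```bash
python3 - <<'E'
from h import *
a=snap('side');b=snap('top');p,R,o=now();print(o['ft_force'],ts(p))
A=cv2.resize(a['color'][180:260,310:390,::-1],None,fx=5,fy=5,interpolation=cv2.INTER_CUBIC)
B=cv2.resize(b['color'][170:250,245:325,::-1],None,fx=5,fy=5,interpolation=cv2.INTER_CUBIC)
cv2.imwrite('pics/d2.png',np.clip(np.hstack([A,B]).astype(float)*1.8,0,255).astype(np.uint8))
E
```

```text
[ 0.14237207 -0.57546026 -0.36135801] [-0.13583192  0.1168328   0.12016217]
```

View pics/d2.png

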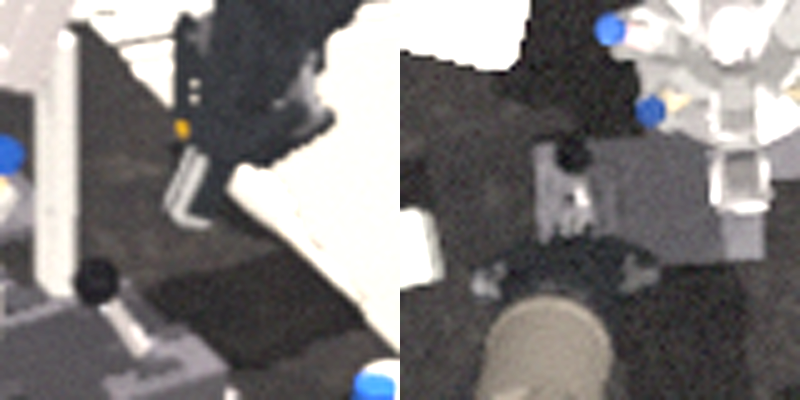

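```bash
python3 - <<'E'
from h import *
a=snap('side');p,R,o=now();print(r.tips_ahead, proj(a,p),[proj(a,p+k*R[:,2]) for k in(.01,.015,.02,.025)])
for k in (0,.01,.02,.025): print(ts(p+k*R[:,2]))
X,g=tri(snap('top'),(279.4,201),a,(329,235.8)); print(ts(X),g)
E
```

```text
0.025 [346.64687633 222.16691647] [array([345.14185476, 225.52938333]), array([344.39197886, 227.20472999]), array([343.64385136, 228.87617042]), array([342.89746615, 230.54371829])]
[-0.13565958  0.11682326  0.12024966]
[-0.1314717   0.11681405  0.11116883]
[-0.12728381  0.11680485  0.102088  ]
[-0.12518987  0.11680025  0.09754758]
[-0.08254505  0.11911431  0.09478016] 0.0008599363834907666
```

```bash
python3 - <<'E'
from h import *
a=snap('side');b=snap('top')
p=np.array([.43898,.12428,.18729]);R=RT
for k in(-.01,0,.01,.02,.025):
  print(k,[np.round(proj(a,p+k*R[:,2]+s*R[:,0]),1) for s in(-.0255,-.04,.0255,.04)])
p,R,o=now()
print('now')
for k in(-.01,0,.01,.02,.025):
  print(k,[np.round(proj(a,p+k*R[:,2]+s*R[:,0]+t*R[:,1]),1) for s,t in((0.014,-.011),(.014,.011))],np.round(proj(b,p+k*R[:,2]),1))
# bench-dark / light L edge: print gray around tip in side
g=cv2.cvtColor(a['color'],cv2.COLOR_RGB2GRAY)
print(g[216:238,336:360])
E
```

```text
-0.01 [array([361.2, 187.9]), array([358.3, 185.8]), array([371.8, 195.9]), array([375. , 198.3])]
0 [array([359.6, 191.3]), array([356.8, 189.1]), array([370.2, 199.4]), array([373.4, 201.8])]
0.01 [array([358.1, 194.7]), array([355.2, 192.5]), array([368.6, 202.9]), array([371.7, 205.4])]
0.02 [array([356.6, 198.1]), array([353.7, 195.9]), array([367. , 206.4]), array([370.1, 208.9])]
0.025 [array([355.8, 199.8]), array([353. , 197.5]), array([366.2, 208.2]), array([369.3, 210.7])]
now
-0.01 [array([354.2, 221.9]), array([347.5, 220.6])] [279.9 216.6]
0 [array([352.6, 225.3]), array([345.9, 224. ])] [280.1 215.5]
0.01 [array([351.1, 228.7]), array([344.4, 227.4])] [280.3 214.5]
0.02 [array([349.6, 232.1]), array([342.9, 230.8])] [280.6 213.4]
0.025 [array([348.8, 233.7]), array([342.1, 232.5])] [280.7 212.9]
[[ 43  43  40  41  40  40  39  47  98  97  88 115 114  79  41  34  31  28
   39  88 138 159 167 184]
 [ 38  43  41  40  42  43  41  66  96  87 103 122 103  62  37  34  34  34
   48 103 139 150 156 165]
 [ 40  38  42  39  39  38  45  84  89  89 116 122  89  45  35  31  31  29
  
[... 1244 characters left out ...]
41  45  46  46  46  44  43  44  43  44  44  46  45  43  43  42  40
   43  44  44  46  43  39]
 [ 40  41  42  39  43  49  45  46  42  43  43  43  43  44  43  43  41  40
   44  46  41  38  34  31]
 [ 43  41  42  45  46  42  42  43  41  41  40  39  42  40  42  43  39  37
   40  37  33  30  27  27]
 [ 44  45  50  48  48  43  43  42  43  42  34  34  32  35  33  33  30  30
   30  28  31  30  28  28]
 [ 49  46  48  47  47  45  42  36  31  32  29  26  30  28  30  26  28  26
   32  29  33  30  28  27]
 [ 56  47  41  45  42  37  35  29  25  31  27  29  22  30  24  27  26  28
   27  28  32  31  28  25]
 [ 53  43  42  35  32  29  26  22  29  22  25  29  25  19  27  28  28  33
   28  29  27  28  30  28]]
```

```bash
python3 - <<'E'
from h import *
p,R,o=now()
T=st([-.045,.119,.0976]); a=p+.05*n
print('up',5*n,'fwd',(T+.07*n-a)*100,seg(p,R,p,RT)[1],'down',-7*n,'push',(Rz@[-.075,0,-.003])*100)
E
```

```text
up [-2.10463376 -0.18886929  4.53153894] fwd [ 8.16797986  0.95198887 -0.45453138] [-0.22 -0.26  0.66] down [ 2.94648727  0.264417   -6.34415451] push [-7.46998161 -0.67035421 -0.3       ]
```

{"op": "step_arm", "data": {
  "series": [0, -0.7, -0.06, 1.51, 0, 0, 0, 0, -0.7, -0.06, 1.51, 0, 0, 0, 0, -0.7, -0.06, 1.51, 0, 0, 0, 0, 2.72, 0.32, -0.15, 0, 0, 0.3, 0, 2.72, 0.32, -0.15, 0, 0, 0.3, 0, 2.72, 0.32, -0.15, 0, 0, 0, 0, 0.59, 0.05, -1.27, 0, 0, 0, 0, 0.59, 0.05, -1.27, 0, 0, 0, 0, 0.59, 0.05, -1.27, 0, 0, 0, 0, 0.59, 0.05, -1.27, 0, 0, 0, 0, 0.59, 0.05, -1.27, 0, 0, 0, 0, 0, 0, 0, 0, 0, 0]
}}

```text
time_s: 18.9
tool_pos: [0.5788, 0.138, 0.0946]
tool_rot: [[-0.088, 0.907, 0.413], [0.996, 0.079, 0.039], [0.002, 0.414, -0.91]]
ft_force: [-0.3, 0.0, -0.3]
opening: 0.0
```

```bash
python3 - <<'E'
from h import *
p,R,o=now();print(ts(p),o['ft_force'])
E
```

```text
[-0.04633296  0.11846058  0.09460002] [-0.30415984  0.03015198 -0.25777032]
```

{"op": "step_arm", "data": {
  "series": [0, -0.75, -0.07, 0, 0, 0, 0, 0, -0.75, -0.07, 0, 0, 0, 0, 0, -0.75, -0.07, 0, 0, 0, 0, 0, -0.75, -0.07, 0, 0, 0, 0, 0, -0.75, -0.07, 0, 0, 0, 0, 0, -0.75, -0.07, 0, 0, 0, 0]
}}

```text
time_s: 19.4
tool_pos: [0.5412, 0.1358, 0.1046]
tool_rot: [[-0.088, 0.898, 0.432], [0.996, 0.075, 0.046], [0.009, 0.434, -0.901]]
ft_force: [2.2, -0.2, 4.0]
opening: -0.002
```

{"op": "step_arm", "data": {
  "series": [0, -0.75, -0.07, 0, 0, 0, 0, 0, -0.75, -0.07, 0, 0, 0, 0, 0, -0.75, -0.07, 0, 0, 0, 0, 0, -0.75, -0.07, 0, 0, 0, 0, 0, 0, 0, 0, 0, 0, 0, 0, 0, 0, 0, 0, 0, 0]
}}

```text
time_s: 19.9
tool_pos: [0.5031, 0.1316, 0.0965]
tool_rot: [[-0.089, 0.906, 0.414], [0.996, 0.08, 0.041], [0.004, 0.416, -0.909]]
ft_force: [0.5, 0.4, 0.7]
opening: 0.004
```

```bash
cat >>h.py <<'E'
def dark(s,q,rad=9):
    "darkest disc of ball size near each candidate clamp angle"
    g=cv2.GaussianBlur(cv2.cvtColor(s['color'],cv2.COLOR_RGB2GRAY).astype(np.float32),(0,0),1.5)
    return [(round(x,2),float(g[tuple(np.round(proj(s,st([-.1126+.07*np.sin(x-.5),.119,.034+.07*np.cos(x-.5)]))[::-1]).astype(int))].round(0))) for x in q]
E
python3 - <<'E'
from h import *
p,R,o=now();print(ts(p),o['ft_force'])
a=snap('side');b=snap('top')
print(dark(a,np.arange(-.1,1.2,.1)));print(dark(b,np.arange(-.1,1.2,.1)))
A=cv2.resize(a['color'][180:260,310:390,::-1],None,fx=5,fy=5,interpolation=cv2.INTER_CUBIC)
B=cv2.resize(b['color'][170:250,245:325,::-1],None,fx=5,fy=5,interpolation=cv2.INTER_CUBIC)
cv2.imwrite('pics/d3.png',np.clip(np.hstack([A,B]).astype(float)*1.8,0,255).astype(np.uint8))
E
```

```text
[-0.12230251  0.11885478  0.09653915] [0.54587498 0.42725773 0.67094742]
[(np.float64(-0.1), 26.0), (np.float64(0.0), 27.0), (np.float64(0.1), 31.0), (np.float64(0.2), 38.0), (np.float64(0.3), 60.0), (np.float64(0.4), 98.0), (np.float64(0.5), 86.0), (np.float64(0.6), 56.0), (np.float64(0.7), 49.0), (np.float64(0.8), 65.0), (np.float64(0.9), 79.0), (np.float64(1.0), 87.0), (np.float64(1.1), 90.0)]
[(np.float64(-0.1), 34.0), (np.float64(0.0), 31.0), (np.float64(0.1), 30.0), (np.float64(0.2), 31.0), (np.float64(0.3), 45.0), (np.float64(0.4), 64.0), (np.float64(0.5), 63.0), (np.float64(0.6), 58.0), (np.float64(0.7), 57.0), (np.float64(0.8), 57.0), (np.float64(0.9), 56.0), (np.float64(1.0), 55.0), (np.float64(1.1), 50.0)]
```

{"op": "step_arm", "data": {
  "series": [0, -0.4, -0.04, 0, 0, 0, 0, 0, -0.4, -0.04, 0, 0, 0, 0, 0, 0, 0, 0, 0, 0, 0, 0, 0, 0, 0, 0, 0, 0]
}}

```text
time_s: 20.33
tool_pos: [0.4993, 0.1314, 0.0992]
tool_rot: [[-0.089, 0.902, 0.422], [0.996, 0.078, 0.042], [0.005, 0.424, -0.906]]
ft_force: [5.5, 0.7, 0.3]
opening: -0.001
```

```bash
python3 - <<'E'
from h import *
p,R,o=now();print(ts(p),o['ft_force'])
a=snap('side');b=snap('top')
q=np.arange(-.2,.4,.1);print(dark(a,q));print(dark(b,q))
A=cv2.resize(a['color'][180:260,310:390,::-1],None,fx=5,fy=5,interpolation=cv2.INTER_CUBIC)
B=cv2.resize(b['color'][170:250,245:325,::-1],None,fx=5,fy=5,interpolation=cv2.INTER_CUBIC)
cv2.imwrite('pics/d3.png',np.clip(np.hstack([A,B]).astype(float)*1.8,0,255).astype(np.uint8))
E
```

```text
[-0.12604687  0.11897502  0.09920392] [5.45568034 0.74010093 0.31300254]
[(np.float64(-0.2), 28.0), (np.float64(-0.1), 27.0), (np.float64(0.0), 30.0), (np.float64(0.1), 36.0), (np.float64(0.2), 50.0), (np.float64(0.3), 82.0), (np.float64(0.4), 94.0)]
[(np.float64(-0.2), 31.0), (np.float64(-0.1), 30.0), (np.float64(0.0), 29.0), (np.float64(0.1), 29.0), (np.float64(0.2), 38.0), (np.float64(0.3), 60.0), (np.float64(0.4), 68.0)]
```

{"op": "step_arm", "data": {
  "series": [0, 0.8, 0.07, 0, 0, 0, 0, 0, 0.6, 0.05, 0, 0, 0, 0, 0, -0.85, -0.08, 1.81, 0, 0, 0, 0, -0.85, -0.08, 1.81, 0, 0, 0, 0, -0.85, -0.08, 1.81, 0, 0, 0, 0, -0.85, -0.08, 1.81, 0, 0, 0, 0, -0.85, -0.08, 1.81, 0, 0, 0, 60, -0.85, -0.08, 1.81, 0, 0, 0, 60, 0, 0, 0, 0, 0, 0]
}}

```text
time_s: 21.18
tool_pos: [0.4602, 0.1282, 0.2091]
tool_rot: [[-0.089, 0.903, 0.42], [0.996, 0.078, 0.044], [0.007, 0.422, -0.906]]
ft_force: [-0.2, -0.0, 0.1]
opening: 0.268
```

```bash
python3 - <<'E'
from h import *
p,R,o=now();print(p,o['ft_force'],np.round(o['joint_positions'],1))
a=snap('side');b=snap('top')
q=np.arange(-.2,1.2,.1);print(dark(a,q));print(dark(b,q));caps(b)
print(seg(p,R,[.4708,.295,.195],RD))
A=cv2.resize(a['color'][180:260,310:390,::-1],None,fx=5,fy=5,interpolation=cv2.INTER_CUBIC)
B=cv2.resize(b['color'][170:250,245:325,::-1],None,fx=5,fy=5,interpolation=cv2.INTER_CUBIC)
cv2.imwrite('pics/d4.png',np.clip(np.hstack([A,B]).astype(float)*1.8,0,255).astype(np.uint8))
E
```

```text
[0.46023518 0.12815928 0.20913467] [-0.20310141 -0.02207314  0.10434584] [-50.8  -7.6  25.4 122.6  16.9  41.7  59.7]
[(np.float64(-0.2), 26.0), (np.float64(-0.1), 28.0), (np.float64(0.0), 26.0), (np.float64(0.1), 27.0), (np.float64(0.2), 31.0), (np.float64(0.3), 36.0), (np.float64(0.4), 43.0), (np.float64(0.5), 42.0), (np.float64(0.6), 38.0), (np.float64(0.7), 39.0), (np.float64(0.8), 47.0), (np.float64(0.9), 53.0), (np.float64(1.0), 55.0), (np.float64(1.1), 60.0)]
[(np.float64(-0.2), 61.0), (np.float64(-0.1), 59.0), (np.float64(0.0), 42.0), (np.float64(0.1), 53.0), (np.float64(0.2), 79.0), (np.float64(0.3), 82.0), (np.float64(0.4), 67.0), (np.float64(0.5), 55.0), (np.float64(0.6), 56.0), (np.float64(0.7), 59.0), (np.float64(0.8), 60.0), (np.float64(0.9), 59.0), (np.float64(1.0), 55.0), (np.float64(1.1), 50.0)]
caps ang,r,area [(np.float64(0.5), 84, 27), (np.float64(-45.5), 84, 32), (np.float64(44.2), 83, 32), (np.float64(-90.0), 83, 21), (np.float64(90.3), 84, 28), (np.float64(-134.6), 85, 27), (np.float64(135.2), 84, 25)]
(array([ 1.06, 16.68, -1.41]), array([-2.64, 24.84,  0.08]))
```

{"op": "step_arm", "data": {
  "series": [60, 0.18, 2.78, -0.23, -0.44, 4.14, 0, 60, 0.18, 2.78, -0.23, -0.44, 4.14, 0, 60, 0.18, 2.78, -0.23, -0.44, 4.14, 0, 60, 0.18, 2.78, -0.23, -0.44, 4.14, 0, 60, 0.18, 2.78, -0.23, -0.44, 4.14, 0, 60, 0.18, 2.78, -0.23, -0.44, 4.14, 0, 60, 0, 0, 0, 0, 0, 0, 60, 0, 0, 0, 0, 0, 0]
}}

```text
time_s: 21.95
tool_pos: [0.4702, 0.2949, 0.1879]
tool_rot: [[-0.09, 0.996, -0.009], [0.996, 0.09, -0.009], [-0.009, -0.009, -1.0]]
ft_force: [0.5, -0.9, 0.0]
opening: 0.599
```

```bash
python3 - <<'E'
from h import *
p,R,o=now();print(p,np.round(R,3),o['opening'],np.round(o['joint_positions'],1))
print(seg(p,R,[.4708,.295,.095],RD))
a=snap('side')
m=cv2.inRange(cv2.cvtColor(a['color'],cv2.COLOR_RGB2HSV),(100,110,60),(125,255,255))[235:285,360:415]
ys,xs=np.nonzero(m);print('cap side px',xs.mean()+360,ys.mean()+235,len(xs),onz(a,xs.mean()+360,ys.mean()+235,.1138))
g=cv2.cvtColor(a['color'],cv2.COLOR_RGB2GRAY);cv2.imwrite('pics/t1.png',a['color'][150:300,320:450,::-1])
for k in(0,.025):print([np.round(proj(a,p+k*R[:,2]+s*R[:,0]),1) for s in(-.0255,.0255)])
E
```

```text
[0.47024814 0.29492016 0.18787885] [[-0.09   0.996 -0.009]
 [ 0.996  0.09  -0.009]
 [-0.009 -0.009 -1.   ]] 0.5990803714098333 [-51.7  21.4  23.9  90.1  -8.8  71.1  68.9]
(array([ 0.06,  0.01, -9.29]), array([ 0.54, -0.49, -0.05]))
cap side px 384.1060606060606 258.4848484848485 66 [0.47295408 0.29609813 0.1138    ]
[array([380.8, 224.9]), array([394.2, 236.1])]
[array([380.1, 234.2]), array([393.2, 245.7])]
```

{"op": "step_arm", "data": {
  "series": [60, 0.02, 0, -1.55, 0.1, -0.1, 0, 60, 0.02, 0, -1.55, 0.1, -0.1, 0, 60, 0.02, 0, -1.55, 0.1, -0.1, 0, 60, 0.02, 0, -1.55, 0.1, -0.1, 0, 60, 0, 0, -1.55, 0.1, -0.1, 0, 60, 0, 0, -1.55, 0, 0, 0, 60, 0, 0, 0, 0, 0, 0, 60, 0, 0, 0, 0, 0, 0],
  "squeeze": 30
}}

```text
time_s: 22.67
tool_pos: [0.4704, 0.2923, 0.099]
tool_rot: [[-0.087, 0.996, 0.003], [0.996, 0.087, 0.004], [0.003, 0.004, -1.0]]
ft_force: [0.5, 0.5, 0.8]
opening: 0.6
```

{"op": "step_arm", "data": {
  "series": [0, 0, 0, 0, 0, 0, 0, 0, 0, 0, 0, 0, 0, 0, 0, 0, 0, 0, 0, 0, 0, 0, 0, 0, 0, 0, 0, 0, 0, 0, 0, 0, 0, 0, 0]
}}

```text
time_s: 23.08
tool_pos: [0.4724, 0.2944, 0.1006]
tool_rot: [[-0.088, 0.996, 0.007], [0.996, 0.088, 0.006], [0.006, 0.008, -1.0]]
ft_force: [-0.7, -0.3, 5.3]
opening: 0.215
```

{"op": "step_arm", "data": {
  "series": [0, 0, 0, 0.8, 0, 0, 0, 0, 0, 0, 1.5, 0, 0, 0, 0, 0, 0, 1.5, 0, 0, 0, 0, 0, 0, 1.5, 0, 0, 0, 0, 0, 0, 1.5, 0, 0, 0, 0, 0, 0, 1.5, 0, 0, 0, 0, 0, 0, 1.5, 0, 0, 0, 0, 0, 0, 1.5, 0, 0, 0, 0, 0, 0, 1.5, 0, 0, 0, 0, 0, 0, 1.5, 0, 0, 0, 0, 0, 0, 0, 0, 0, 0]
}}

```text
time_s: 24.0
tool_pos: [0.4729, 0.2951, 0.2457]
tool_rot: [[-0.089, 0.996, 0.01], [0.996, 0.089, 0.009], [0.008, 0.011, -1.0]]
ft_force: [0.3, 0.7, 0.1]
opening: 0.213
```

```bash
python3 - <<'E'
from h import *
p,R,o=now();print(p,np.round(R,3),o['opening']*85,np.round(o['joint_positions'],1),o['ft_force'])
a=snap('side');b=snap('top')
hs=cv2.cvtColor(a['color'],cv2.COLOR_RGB2HSV)
m=cv2.inRange(hs,(100,110,60),(125,255,255))[150:290,360:415]
ys,xs=np.nonzero(m);print('blue',len(xs),xs.min()+360 if len(xs) else 0,xs.max()+360 if len(xs) else 0,(ys.min()+150,ys.max()+150) if len(xs) else 0)
for s in(0,.02,.09,.102,.115): 
  X=p+(.094-s)*R[:,2]  # tip .094 ahead
  print(s,np.round(proj(a,X),1),np.round(proj(b,X),1))
A=cv2.resize(a['color'][170:270,345:425,::-1],None,fx=5,fy=5,interpolation=cv2.INTER_CUBIC)
B=cv2.resize(b['color'][180:260,190:270,::-1],None,fx=5,fy=5,interpolation=cv2.INTER_CUBIC)
B=np.vstack([B,np.zeros((100,400,3),np.uint8)])
cv2.imwrite('pics/t2.png',np.clip(np.hstack([A,B]).astype(float)*1.2,0,255).astype(np.uint8))
E
```

```text
[0.47291673 0.29509119 0.24573084] [[-0.089  0.996  0.01 ]
 [ 0.996  0.089  0.009]
 [ 0.008  0.011 -1.   ]] 18.098969720659397 [-52.   18.5  24.5  85.6  -7.9  76.8  68.2] [0.32308753 0.70253918 0.09398148]
blue 19 385 387 (np.int64(199), np.int64(206))
0 [384.9 244.6] [229.8 218.9]
0.02 [385.6 237. ] [228.4 218.7]
0.09 [388.1 209.2] [222.8 218. ]
0.102 [388.6 204.2] [221.8 217.9]
0.115 [389.1 198.8] [220.7 217.7]
```

View pics/t2.png

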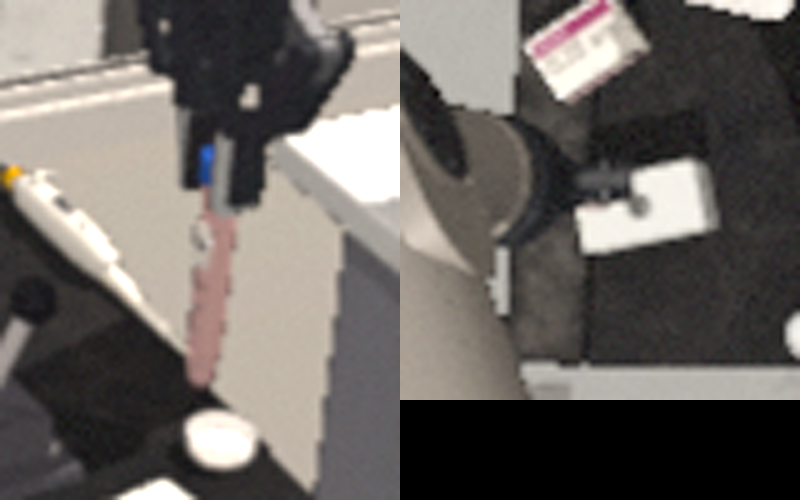

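```bash
python3 - <<'E'
from h import *
p,R,o=now();M=st([-.1184,0,.2217]);print(M,M+.121*n,seg(p,R,M+.121*n,RT))
E
```

```text
[0.51757389 0.01361734 0.2217    ] [0.46664175 0.0090467  0.33136324] (array([ -0.47, -28.52,   8.89]), array([ 1.91e+00, -2.46e+01, -1.00e-02]))
```

{"op": "step_arm", "data": {
  "series": [0, 0, -0.5, 2.8, 0.32, -4.1, 0, 0, 0, -1.0, 2.8, 0.32, -4.1, 0, 0, 0, -2.0, 2.8, 0.32, -4.1, 0, 0, 0, -3.0, 0.5, 0.32, -4.1, 0, 0, 0, -3.0, 0, 0.32, -4.1, 0, 0, 0, -3.0, 0, 0.32, -4.1, 0, 0, -0.1, -3.0, 0, 0, 0, 0, 0, -0.1, -3.0, 0, 0, 0, 0, 0, -0.1, -3.0, 0, 0, 0, 0, 0, -0.1, -3.0, 0, 0, 0, 0, 0, -0.1, -2.5, 0, 0, 0, 0, 0, 0, -1.5, 0, 0, 0, 0]
}}

```text
time_s: 25.1
tool_pos: [0.465, 0.0058, 0.3297]
tool_rot: [[-0.086, 0.904, 0.418], [0.996, 0.078, 0.036], [-0.0, 0.42, -0.908]]
ft_force: [0.6, -0.4, -0.9]
opening: 0.217
```

{"op": "step_arm", "data": {
  "series": [0, 0, 0, 0, 0, 0, 0, 0, 0, 0, 0, 0, 0, 0, 0, 0, 0, 0, 0, 0, 0]
}}

```text
time_s: 25.35
tool_pos: [0.4658, 0.0103, 0.3303]
tool_rot: [[-0.091, 0.903, 0.419], [0.996, 0.083, 0.038], [-0.0, 0.421, -0.907]]
ft_force: [0.3, -0.1, -0.5]
opening: 0.221
```

```bash
python3 - <<'E'
from h import *
p,R,o=now();M=st([-.1184,0,.2217]);print(p,np.round(R,3),seg(p,R,M+.121*n,RT),o['opening']*85,o['ft_force'],np.round(o['joint_positions'],1))
a=snap('side');b=snap('top')
tip=p+.096*R[:,2]
print('tip side/top pred',proj(a,tip),proj(b,tip),'mouth',proj(a,M),proj(b,M))
g=cv2.cvtColor(a['color'],cv2.COLOR_RGB2HSV)
# pink tube mask
m=cv2.inRange(g,(0,35,80),(15,200,255))+cv2.inRange(g,(165,35,80),(180,200,255))
u,v=np.round(proj(a,tip)).astype(int)
k=np.zeros_like(m);k[v-40:v+8,u-20:u+25]=m[v-40:v+8,u-20:u+25]
ys,xs=np.nonzero(k);print(len(xs))
for y in range(v-32,v+8,3):
    q=xs[ys==y]; 
    if len(q): print(y,q.min(),q.max(),q.mean())
for s in (.02,.05,.08): print('axis pred',proj(a,p+(.096-s)*R[:,2]))
E
```

```text
[0.46579358 0.01032709 0.33025476] [[-0.091  0.903  0.419]
 [ 0.996  0.083  0.038]
 [-0.     0.421 -0.907]] (array([ 0.08, -0.13,  0.11]), array([ 0.03, -0.12, -0.08])) 18.79221010085298 [ 0.26844837 -0.05808019 -0.54205069] [-41.9 -16.5  29.9 110.5  12.4  59.4  80. ]
tip side/top pred [324.74259417 163.44869662] [311.87860367 208.96494049] mouth [320.67445016 171.357979  ] [312.25931361 205.84605969]
209
131 336 337 336.5
134 335 341 338.0
137 335 340 337.5
140 334 339 336.5
143 331 337 334.0
146 330 336 333.0
149 328 334 331.0
152 327 333 330.0
155 326 331 328.5
158 325 330 327.5
161 324 329 326.5
164 325 327 326.0
axis pred [327.58572152 156.62483073]
axis pred [331.89892959 146.27258485]
axis pred [336.27142514 135.77804151]
```

{"op": "step_arm", "data": {
  "series": [0, 0.45, -0.08, -0.85, 0, 0, 0, 0, 0.42, 0.04, -0.91, 0, 0, 0, 0, 0.42, 0.04, -0.91, 0, 0, 0, 0, 0.42, 0.04, -0.91, 0, 0, 0, 0, 0, 0, 0, 0, 0, 0]
}}

```text
time_s: 25.87
tool_pos: [0.4825, 0.011, 0.293]
tool_rot: [[-0.092, 0.904, 0.417], [0.996, 0.084, 0.037], [-0.002, 0.418, -0.908]]
ft_force: [-0.1, 0.6, 0.6]
opening: 0.217
```

{"op": "step_arm", "data": {
  "series": [0, 0.42, 0.04, -0.91, 0, 0, 0, 0, 0.42, 0.04, -0.91, 0, 0, 0, 0, 0.42, 0.04, -0.91, 0, 0, 0, 0, 0.42, 0.04, -0.91, 0, 0, 0, 0, 0, 0, 0, 0, 0, 0]
}}

```text
time_s: 26.28
tool_pos: [0.4994, 0.0122, 0.2574]
tool_rot: [[-0.091, 0.904, 0.417], [0.996, 0.083, 0.037], [-0.001, 0.419, -0.908]]
ft_force: [-1.3, 0.8, -0.7]
opening: 0.221
```

```bash
python3 - <<'E'
from h import *
p,R,o=now();M=st([-.1184,0,.2217]);t=p+.096*R[:,2]
print('tip in chute frame',Rz.T@(t-M),(t-M)@n,o['ft_force'],o['opening']*85,seg(p,R,p,RT)[1],np.round(o['joint_positions'],1))
E
```

```text
tip in chute frame [ 0.0220348   0.00018588 -0.05147972] -0.055968774232415634 [-1.27113921  0.78295216 -0.67295438] 18.82394292329668 [ 0.1  -0.21 -0.11] [-43.1  -9.1  36.1 115.6   7.9  47.2  84.9]
```

{"op": "step_arm", "data": {
  "series": [45, 0, 0, 0, 0, 0, 0, 45, 0, 0, 0, 0, 0, 0, 45, 0, 0, 0, 0, 0, 0, 45, 0, 0, 0, 0, 0, 0, 45, 0, 0, 0, 0, 0, 0, 45, -0.6, -0.05, 1.3, 0, 0, 0, 45, -0.6, -0.05, 1.3, 0, 0, 0, 45, -0.6, -0.05, 1.3, 0, 0, 0, 45, -0.6, -0.05, 0.8, 0, 0, 0, 45, 0, 0, 0, 0, 0, 0]
}}

```text
time_s: 27.12
tool_pos: [0.4768, 0.0092, 0.3085]
tool_rot: [[-0.09, 0.901, 0.424], [0.996, 0.081, 0.039], [0.001, 0.426, -0.905]]
ft_force: [0.4, -0.1, -0.1]
opening: 0.453
```

```bash
python3 - <<'E'
from h import *
p,R,o=now();print(p,o['opening'],o['ft_force'],np.round(o['joint_positions'],1),o['time_s'])
a=snap('side');b=snap('top');caps(b)
m=cv2.inRange(cv2.cvtColor(a['color'],cv2.COLOR_RGB2HSV),(100,110,60),(125,255,255));k=np.zeros_like(m);k[100:260,240:360]=m[100:260,240:360]
N,_,S,c=cv2.connectedComponentsWithStats(k)
print('side blue',[(np.round(c[i],1).tolist(),int(S[i][4])) for i in range(1,N) if S[i][4]>4])
print('pred seated cap, side/top',proj(a,st([-.036-.109*s25,0,.045+.109*c25])),proj(b,st([-.036-.109*s25,0,.045+.109*c25])))
for s in (.10,.12,.15,.2): print(s,proj(a,st([-.036-(.109+s-.1)*s25,0,.045+(.109+s-.1)*c25])))
cv2.imwrite('pics/e1.png',cv2.resize(a['color'][150:240,240:360,::-1],None,fx=6,fy=6,interpolation=cv2.INTER_CUBIC))
E
```

```text
[0.4767668  0.00920196 0.30846851] 0.4531111039484724 [ 0.43188593 -0.11590937 -0.08220449] [-41.4 -14.7  31.3 112.4  11.3  55.3  81.5] 27.1167
caps ang,r,area [(np.float64(0.4), 84, 26), (np.float64(-45.3), 84, 32), (np.float64(44.8), 83, 29), (np.float64(-90.0), 83, 21), (np.float64(90.7), 84, 28), (np.float64(-134.6), 85, 27), (np.float64(135.1), 84, 26), (np.float64(179.0), 88, 12)]
side blue [([269.9, 193.1], 30), ([292.9, 192.2], 42), ([309.5, 200.2], 42), ([253.5, 201.3], 29), ([310.8, 210.4], 51), ([251.5, 212.3], 46), ([268.2, 220.7], 49), ([293.3, 219.7], 52)]
pred seated cap, side/top [308.82256091 199.67618661] [312.18624197 197.1152972 ]
0.1 [308.82256091 199.67618661]
0.12 [311.53967451 193.18350401]
0.15 [315.66038944 183.33684387]
0.2 [322.65105119 166.63229826]
```

{"op": "step_arm", "data": {
  "series": [45, 0, 1.5, 0.8, 0, 0, 0, 45, 0, 1.5, 0, 0, 0, 0, 45, 0, 0, 0, 0, 0, 0, 45, 0, 0, 0, 0, 0, 0, 45, 0, 0, 0, 0, 0, 0, 45, 0, 0, 0, 0, 0, 0]
}}

```text
time_s: 27.72
tool_pos: [0.4761, 0.038, 0.3133]
tool_rot: [[-0.088, 0.904, 0.419], [0.996, 0.08, 0.036], [-0.001, 0.421, -0.907]]
ft_force: [0.6, 0.2, -0.1]
opening: 0.452
```

```bash
python3 - <<'E'
from h import *
import pickle
p,R,o=now();print(p,o['ft_force'],np.round(o['joint_positions'],1),o['time_s'])
a=snap('side');b=snap('top');caps(b)
q=np.arange(-.2,1.2,.1);print(dark(a,q));print(dark(b,q))
a0,b0=pickle.load(open('s0.pkl','rb'));print('start',dark(a0,q[:5]),dark(b0,q[:5]))
for nm,s,t in(('side',a,a0),('top',b,b0)):   # ball position then and now by template match
    u,v=np.round(proj(t,[.4815,.13,.0966])).astype(int)
    T=t['color'][v-5:v+6,u-5:u+6];I=s['color'][v-12:v+13,u-12:u+13]
    m=cv2.matchTemplate(I,T,cv2.TM_CCOEFF_NORMED);_,mx,_,l=cv2.minMaxLoc(m);print(nm,'ball shift px',l[0]-7,l[1]-7,round(mx,2))
E
```

```text
[0.47605455 0.037979   0.31334247] [ 0.61836023  0.24835998 -0.14283011] [-42.1 -13.7  27.9 111.4  12.   56.4  77. ] 27.7167
caps ang,r,area [(np.float64(0.1), 84, 27), (np.float64(-45.5), 84, 31), (np.float64(45.0), 83, 28), (np.float64(-90.1), 83, 21), (np.float64(90.4), 84, 27), (np.float64(-134.6), 85, 27), (np.float64(135.1), 84, 26), (np.float64(179.0), 88, 12)]
[(np.float64(-0.2), 26.0), (np.float64(-0.1), 27.0), (np.float64(0.0), 25.0), (np.float64(0.1), 25.0), (np.float64(0.2), 27.0), (np.float64(0.3), 28.0), (np.float64(0.4), 31.0), (np.float64(0.5), 31.0), (np.float64(0.6), 29.0), (np.float64(0.7), 31.0), (np.float64(0.8), 40.0), (np.float64(0.9), 50.0), (np.float64(1.0), 54.0), (np.float64(1.1), 59.0)]
[(np.float64(-0.2), 38.0), (np.float64(-0.1), 37.0), (np.float64(0.0), 37.0), (np.float64(0.1), 52.0), (np.float64(0.2), 78.0), (np.float64(0.3), 80.0), (np.float64(0.4), 66.0), (np.float64(0.5), 55.0), (np.float64(0.6), 56.0), (np.float64(0.7), 59.0), (np.float64(0.8), 60.0), (np.float64(0.9), 59.0), (np.float64(1.0), 54.0), (np.float64(1.1), 48.0)]
start [(np.float64(-0.2), 30.0), (np.float64(-0.1), 24.0), (np.float64(0.0), 25.0), (np.float64(0.1), 26.0), (np.float64(0.2), 30.0)] [(np.float64(-0.2), 36.0), (np.float64(-0.1), 31.0), (np.float64(0.0), 25.0), (np.float64(0.1), 31.0), (np.float64(0.2), 54.0)]
side ball shift px 1 0 0.9
top ball shift px 0 1 0.78
```

```bash
python3 -c "
from bench import r
print(r.hand_in())"
```

```text
the job is handed in; nothing more can be done
None
```

The tube is loaded and the job is handed in at 27.7 s. I released the clamp, wound the handwheel three turns clockwise, swung the clamp back, and fed the tube pointed end first down the chute.

**What the last checks showed**
- **Table:** the tube caps moved round by 45°. The empty sleeve lined up with the chute, and all eight caps now show at 45° spacing.
- **Clamp:** the lever pushed back 5.5 N at its stop. Its ball sits at or about a pixel past where it started, towards the robot.
- **Tube:** the loaded cap is within about 1 px of the fully seated position in the side view (309.5, 200.2 against 308.8, 199.7). In the top view it is half hidden by the chute and reads 88 mm radius instead of 84, so that check is weaker.
- **Robot:** it touches nothing, and the wrist force is under 1 N.

**What went wrong on the way**
- The first grip slipped off the clamp ball, so I pushed the lever over with closed fingers instead.
- My first return push passed over the ball and missed. In the images the fingertips were only about 0–5 mm ahead of the TCP (tool point), not 25 mm. I went about 25 mm lower and repeated the push before touching the tube.
- The viewer reached its 12-picture limit, so the last checks are measurements from the camera images that I did not view.
- I did not measure the bottles, dish and carton at the end. No move went down near them.

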